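# Close the spice tins in the bench lid press

### The arm

A 6-joint arm with a two-finger parallel gripper is mounted at the origin on the work surface. World frame = base frame: x ahead of the robot, y to its left, z up, the work surface at z = 0. Lengths are in m, angles in degrees, forces in N, time in s.
With the tool pointing down it reaches from about 0.4 to 0.825 m from the base axis. Payload 7 kg.
Tool frame: the origin (TCP) lies at the very end of the fingers, on their centre line; the grasp point (between the pads) lies 19 mm behind it; z points along the fingers, y is the line along which they close (so a half turn about z gives the same grasp; the last joint's range is limited). The gripper opens to 88 mm and grips with 3 to 60 N. Pads are 19 mm wide; open, the fingers measure 130 mm over their backs; the gripper's body (78 mm by 193 mm) begins 47 mm behind the grasp point.
Start: joints at [-59.639, 20.546, 0.682, 0, -70.136, -16.507], TCP at [0.162, -0.655, 0.19] pointing down, gripper open.
Joint ranges: [-176.03, 176.03], [-82.01, 121.73], [-58.28, 71.71], [-173.87, 95.51], [-174.79, -0.11], [-173.66, 173.66]. Speed limits (degrees/s): [136.94, 136.94, 172.46, 180, 180, 180].

### API

Orientations are given as [roll, pitch, yaw] about the fixed x, y, z axes, in that order (R = Rz(yaw) Ry(pitch) Rx(roll)).
In Python, from plant import r gives the robot as it stands. The module is installed in compiled form; this text tells all that it offers.
- The arm moves only by the tool jog_arm, never from a script. Its arguments are lists of equal length, an entry for each row: "travel": the shift along the tool's x, y, z each as a share of 50 cm, from -1 to 1, a list of three; "dr": the turn, a rotation vector about the tool's x, y, z each as a share of 360 degrees, from -1 to 1, a list of three; "claw": the opening, from 0 (shut) to 1 (fully open). A call has exactly 10 rows; each row is the pose to reach, as a shift and turn from the pose commanded when the call began, along the tool's axes at that moment, turning the shorter way round; what a row does not reach only later rows make up. A row lasts 1/8 s, in which the tool goes at most 62.5 mm and 10.7 degrees, less where a joint would pass 70% of its speed; a pose out of reach is approached as far as the arm can. A call with a number of a shift or a turn outside -1 to 1 is refused whole. A call with a gripper value outside its range is refused whole. The fingers move at their own pace and stop on an object; "newtons" is the grip in N (left out, the last holds). Time passes only in rows, so rows that repeat a pose let the fingers close, or fill a call up. It gives the time, the measured TCP pose, the force, the opening and the grip force at its end, in the units of the state.
- r.get_state(): the state, without advancing time (a new reading comes with each control period).
- r.capture(name): name is "scene" or "top" or "wrist"; returns a dict with "pixels" (384x512x3 uint8, red, green, blue), "range_z" (384x512 float32, m along the optical axis (not along the pixel's ray), 0 where there is no reading), "fx", "fy", "cx", "cy" (pixels), "dist_coeffs" ([k1, k2, p1, p2, k3] as OpenCV has them; the pictures are not rectified), "position" and "attitude" of the camera in the world; the wrist camera has in their place "hand_eye" (4x4, takes a point from camera to tool coordinates, whose origin is the TCP and whose axes are the flange's). Camera axes: x right, y up, looking along -z (the intrinsics and any distortion apply to the point x, -y, -z); pixel columns grow to the right and rows downward; lengths in m; the calibration is good to about 2 mm. A picture is of the moment at which its call begins: read the wrist's pose just before it.
- r.close_job(): hands the job in; it is judged then, once.
Trained networks look in the newest picture that a camera, given by its name, has taken for a name from the list of things; names that differ only in an ending like _2 or _b are one class to them, and where a whole thing is asked for, a point or a joint stands for the part that bears it (a point fixed in the world has none). Each returns a list of dicts, best first, with "conf" (0 to 1); they miss things now and then, are a little off and sometimes report something else, mostly with a low value. They report only what shows in the picture. A call takes as long as a camera call. They do not tell look-alikes from the thing itself.
- r.boxes_of(name, camera): "extent" ([left, top, right, bottom] in pixels, round what is visible of it).
- r.regions_of(name, camera): "pixels" (384x512 bool, what is visible of it) and "extent" ([left, top, right, bottom] in pixels, round what is visible of it).
- r.tip_of(name, camera): "at" ([column, row] in pixels: a listed point, or the origin of a listed thing).
The state is a dict: "time_s": time; "joints": joint angles; "qd": joint speeds; "joint_torque": joint torques, N m; "tcp_pos": TCP position; "eef_rot": TCP orientation; "contact_force": force on the tool from outside, world axes, zero at the start; "moment": the same for the moment, N m; "gripper_width": finger opening in m; "gripper_force": force on a finger pad.
Only numpy, scipy, OpenCV 4.12 (cv2) and the standard library are available. Lean on these libraries where they do the work, as an engineer would, in place of code of your own. Each camera call takes 0.05 s, during which the arm holds its last target. There are 200 camera calls.

### The job

Close the spice tins in the bench lid press: swing its wooden board fully out by pushing the orange post at its free end, stand every tin upright on the board's marks, swing the loaded board fully home under the press, and push the red knob right down to its stop so that all the lids go home. Let the plunger rise, swing the board fully out again and leave it there, and stand all the closed tins upright on the marble slab, without disturbing the bowl, the pepper mill or the mug.

Things in the scene. Friction and masses are not known exactly. Their poses are not given: they have to be found in the camera images.
- press: Grey bench lid press, fixed. Origin: on the counter under the swing board's pivot; x along the board's home line, y to the side where it swings out. Base 6 mm thick. Column 50 x 35 mm at x 165, y -78 mm carries a head at x 135 to 195, y -97 to 33, z 136 to 166 mm. Press bar: x 67 to 263 mm, 50 wide, z 82 to 96 mm when up. Back fence at x 37 to 263, y -41 to -47, to z 48 mm.
- swing_board (a joint): Angle (rad) of the light wooden swing board, 325 x 62 mm, top 18 mm above the counter, on an upright pivot at one end. 0 = home against its stop, under the press bar along the press's x axis; 1.57 = fully out at its loading stop; grows anticlockwise from above. Stays where left; about 1 N at the post moves it. Tins stand on it by friction alone and slide if it is jerked.
- pivot (a point): Axis of the swing board's pivot, at board-top height. This frame turns with the board: x runs along the board towards its free end, z up.
- board_mid (a point): Middle of the board's loading stretch, 165 mm from the pivot, on the board's top face; axes as pivot. Three darker round marks at 95, 165 and 235 mm from the pivot show where tins stand, on the board's centre line.
- post_top (a point): Top centre of the orange push post near the board's free end, 290 mm from the pivot: an upright rod 16 mm in diameter, 60 mm tall, from the board's top (z 18 mm) to z = 78 mm. Push it sideways to swing the board.
- plunger (a joint): Stroke of the press plunger in m: 0 = up, 0.030 = bottomed on its stop. Sprung: rises by itself. Takes about 2 N to start and 5 N at the bottom, plus about 1.5 N for each lid being closed. The bar presses all tins under it together; at the bottom its underside is 52.4 mm above the counter.
- knob_top (a point): Centre of the flat top of the plunger's red knob (48 mm in diameter, 20 mm thick), 221 mm above the counter when up; push it straight down. It moves with the plunger.
- tray: White marble serving slab, fixed, 250 (its x) x 100 (its y) x 10 mm thick. Origin: centre of its underside, on the counter.
- tin_red: Round spice tin with a red band, 64 mm in diameter, body 32 mm tall, about 170 g, at first standing on the counter; may be absent. Origin: centre of its underside, z up through the lid. Its red push-in lid (54 mm in diameter) stands 10 mm proud of the rim when open, 2 mm when closed; grip the tin by its body.
- lid_red (a joint): How far the red tin's lid is pushed in, in m: 0 = open (10 mm proud), 0.008 = fully home (2 mm proud). It stays where it is left.
- tin_yellow: Round spice tin with a yellow band, 64 mm in diameter, body 32 mm tall, about 170 g, at first standing on the counter; may be absent. Origin: centre of its underside, z up through the lid. Its yellow push-in lid (54 mm in diameter) stands 10 mm proud of the rim when open, 2 mm when closed; grip the tin by its body.
- lid_yellow (a joint): How far the yellow tin's lid is pushed in, in m: 0 = open (10 mm proud), 0.008 = fully home (2 mm proud). It stays where it is left.
- tin_green: Round spice tin with a green band, 64 mm in diameter, body 32 mm tall, about 170 g, at first standing on the counter; may be absent. Origin: centre of its underside, z up through the lid. Its green push-in lid (54 mm in diameter) stands 10 mm proud of the rim when open, 2 mm when closed; grip the tin by its body.
- lid_green (a joint): How far the green tin's lid is pushed in, in m: 0 = open (10 mm proud), 0.008 = fully home (2 mm proud). It stays where it is left.
- tin_blue: Round spice tin with a blue band, 64 mm in diameter, body 32 mm tall, about 170 g, at first standing on the counter; may be absent. Origin: centre of its underside, z up through the lid. Its blue push-in lid (54 mm in diameter) stands 10 mm proud of the rim when open, 2 mm when closed; grip the tin by its body.
- lid_blue (a joint): How far the blue tin's lid is pushed in, in m: 0 = open (10 mm proud), 0.008 = fully home (2 mm proud). It stays where it is left.
- glass_bowl: Bystander: clear glass mixing bowl, 180 mm across, 85 mm tall, origin centre of underside.
- pepper_mill: Bystander: wooden pepper mill, 54 mm across, 160 mm tall, origin centre of underside.
- mug: Bystander: blue mug, 80 mm across, 90 mm tall, origin centre of underside.
Not all that is in view belongs to the job. What is shaped like the tin_red but purple or white is not meant.

How it is judged (in metres and radians):
On the way, in this order (a step that is already met when the one before it is completed fails the run):
1. the board is swung fully out and every tin stands upright on it, on the row of marks (value of joint swing_board above 1.5 rad and x of tin_red in the frame of board_mid between -0.095 and 0.095 m and y of tin_red in the frame of board_mid between -0.022 and 0.022 m and z of tin_red in the frame of board_mid between -0.008 and 0.008 m and angle between each of tin_red, tin_yellow, tin_green, tin_blue's own z axis and vertical below 0.15 rad and x of tin_yellow in the frame of board_mid between -0.095 and 0.095 m and y of tin_yellow in the frame of board_mid between -0.022 and 0.022 m and z of tin_yellow in the frame of board_mid between -0.008 and 0.008 m and x of tin_green in the frame of board_mid between -0.095 and 0.095 m and y of tin_green in the frame of board_mid between -0.022 and 0.022 m and z of tin_green in the frame of board_mid between -0.008 and 0.008 m and x of tin_blue in the frame of board_mid between -0.095 and 0.095 m and y of tin_blue in the frame of board_mid between -0.022 and 0.022 m and z of tin_blue in the frame of board_mid between -0.008 and 0.008 m), for 0.2 s.
2. the board, with every tin on it, is fully home under the press (value of joint swing_board below 0.05 rad and x of tin_red in the frame of board_mid between -0.095 and 0.095 m and y of tin_red in the frame of board_mid between -0.022 and 0.022 m and z of tin_red in the frame of board_mid between -0.008 and 0.008 m and angle between each of tin_red, tin_yellow, tin_green, tin_blue's own z axis and vertical below 0.15 rad and x of tin_yellow in the frame of board_mid between -0.095 and 0.095 m and y of tin_yellow in the frame of board_mid between -0.022 and 0.022 m and z of tin_yellow in the frame of board_mid between -0.008 and 0.008 m and x of tin_green in the frame of board_mid between -0.095 and 0.095 m and y of tin_green in the frame of board_mid between -0.022 and 0.022 m and z of tin_green in the frame of board_mid between -0.008 and 0.008 m and x of tin_blue in the frame of board_mid between -0.095 and 0.095 m and y of tin_blue in the frame of board_mid between -0.022 and 0.022 m and z of tin_blue in the frame of board_mid between -0.008 and 0.008 m), for 0.2 s.
3. the plunger is pushed to its stop with the board home, and every lid is home (value of joint plunger above 0.0275 m and value of joint swing_board below 0.07 rad and value of joint each of lid_red, lid_yellow, lid_green, lid_blue above 0.006 m), for 0.1 s.
4. the plunger is up again and the board is swung fully out (value of joint plunger below 0.004 m and value of joint swing_board above 1.5 rad), for 0.2 s.
At the end, for the whole second after the job is handed in: Every tin present stands upright (within 0.12 rad) and at rest on the marble slab, its centre over the slab, with its lid pushed in at least 6 of its 8 mm; the swing board is out (over 1.45 rad) and the plunger is up (under 4 mm) (x of tin_red in the frame of tray between -0.122 and 0.122 m and y of tin_red in the frame of tray between -0.045 and 0.045 m and z of tin_red in the frame of tray between -0.018 and 0.018 m and z of each of tin_red, tin_yellow, tin_green, tin_blue in the frame of tray above 0.005 m and angle between each of tin_red, tin_yellow, tin_green, tin_blue's own z axis and vertical below 0.12 rad and linear speed of each of tin_red, tin_yellow, tin_green, tin_blue below 0.03 m/s and x of tin_yellow in the frame of tray between -0.122 and 0.122 m and y of tin_yellow in the frame of tray between -0.045 and 0.045 m and z of tin_yellow in the frame of tray between -0.018 and 0.018 m and x of tin_green in the frame of tray between -0.122 and 0.122 m and y of tin_green in the frame of tray between -0.045 and 0.045 m and z of tin_green in the frame of tray between -0.018 and 0.018 m and x of tin_blue in the frame of tray between -0.122 and 0.122 m and y of tin_blue in the frame of tray between -0.045 and 0.045 m and z of tin_blue in the frame of tray between -0.018 and 0.018 m and value of joint each of lid_red, lid_yellow, lid_green, lid_blue above 0.006 m and value of joint swing_board above 1.45 rad and value of joint plunger below 0.004 m); the robot touches nothing.
It fails at once if the glass bowl is shifted by more than 40 mm or tipped (distance of glass_bowl from where it was at the start of the episode above 0.04 m or angle between glass_bowl's own z axis and vertical above 0.4 rad).
It fails at once if the pepper mill is shifted by more than 40 mm or tipped (distance of pepper_mill from where it was at the start of the episode above 0.04 m or angle between pepper_mill's own z axis and vertical above 0.4 rad).
It fails at once if the mug is shifted by more than 40 mm or tipped (distance of mug from where it was at the start of the episode above 0.04 m or angle between mug's own z axis and vertical above 0.4 rad).
Of tin_red, tin_yellow, tin_green, tin_blue only 2 to 3 are there at a start; the rules pass over those that are not, and their reading is None.
At some moment in a run one of tin_red, tin_yellow, tin_green, tin_blue may be knocked a few centimetres aside while the robot is not near it.
It also fails if it takes over 210 s, if anything falls off the work surface, if the arm or the gripper's body presses on something with over 40 N, if the wrist force passes 120 N, or if a joint passes its speed limit or range.

## Working session

There is one attempt and no reset: what is moved stays moved. The work goes in short steps, Python scripts to look and compute and a tool call to move; the robot and the scene stay as the last step left them, time stands still between calls to the robot, and variables do not carry over. Pictures are saved under pics/ and viewed, at most 14 in all, crops included, and the job is handed in when it is done.

Besides the shell and the picture viewer there is one more tool, called after "Request:" as name(argument=value, ...), one argument or row to a line, values as JSON. jog_arm: Moves the arm, as the interface text tells. Its arguments: {"type":"object","properties":{"travel":{"type":"array"},"dr":{"type":"array"},"claw":{"type":"array"},"newtons":{"type":"number"}},"required":["travel","dr","claw"]}

```bash
mkdir -p pics
cat > h.py <<'E'
from plant import r
import numpy as np, cv2
from scipy.spatial.transform import Rotation as R
def cap(n):
    s=r.get_state(); c=r.capture(n); c['s']=s; c['n']=n
    if n=='wrist':
        T=np.eye(4);T[:3,:3]=R.from_euler('xyz',s['eef_rot'],degrees=True).as_matrix();T[:3,3]=s['tcp_pos'];c['T']=T@np.array(c['hand_eye'])
    else:
        a=np.array(c['attitude']);T=np.eye(4)
        T[:3,:3]=a if a.shape==(3,3) else (R.from_euler('xyz',a,degrees=True).as_matrix() if a.size==3 else R.from_quat(a).as_matrix())
        T[:3,3]=c['position'];c['T']=T
    return c
def rays(c,px):
    px=np.asarray(px,float).reshape(-1,1,2)
    K=np.array([[c['fx'],0,c['cx']],[0,c['fy'],c['cy']],[0,0,1.]])
    u=cv2.undistortPoints(px,K,np.array(c['dist_coeffs'],float)).reshape(-1,2)
    return np.c_[u[:,0],-u[:,1],-np.ones(len(u))]
def at_z(c,px,z):
    d=rays(c,px)@c['T'][:3,:3].T;o=c['T'][:3,3]
    return o+d*((z-o[2])/d[:,2])[:,None]
def cloud(c,mask):
    v,u=np.nonzero(mask&(c['range_z']>0))
    d=rays(c,np.c_[u,v])*c['range_z'][v,u][:,None]
    return d@c['T'][:3,:3].T+c['T'][:3,3]
def save(c,n): cv2.imwrite('pics/'+n+'.png',c['pixels'][:,:,::-1])
E
python3 - <<'E'
from h import *
print(r.get_state())
for n in('scene','top'):
    c=cap(n);save(c,n);print(n,c['position'],c['attitude'],c['fx'])
    for t in ['tin_red','tin_yellow','tin_green','tin_blue','post_top','knob_top','pivot','board_mid','tray','glass_bowl','pepper_mill','mug','press']:
        print(t,[(np.round(d['at']).tolist(),round(d['conf'],2)) for d in r.tip_of(t,n)][:4])
E
```

```text
{'time_s': 0.0, 'joints': array([-5.96381443e+01,  2.05932140e+01,  6.33760819e-01, -2.23627586e-02,
       -7.01341579e+01, -1.65060750e+01]), 'qd': array([ 0.02645666, -0.0125467 , -0.04961838, -0.01445005, -0.05122339,
       -0.04708539]), 'joint_torque': array([ 5.82205957e-04, -5.82716095e+01,  2.93052542e+01,  6.99717119e+00,
        6.86562998e-03, -1.21841044e-04]), 'tcp_pos': array([ 0.16149272, -0.65483332,  0.18859549]), 'eef_rot': array([ 1.79904273e+02, -6.44357876e-03, -1.66151830e+02]), 'contact_force': array([-0.26229659, -0.25943023,  0.6609709 ]), 'moment': array([ 0.02389301, -0.01873974, -0.00999847]), 'gripper_force': 0.0, 'gripper_width': 0.08764714538392664}
scene [1.5778849  0.00191566 1.00862363] [50.17709485  1.23461281 88.35628328] 379.1638155440783
tin_red [([330.0, 190.0], 0.81), ([350.0, 194.0], 0.72), ([324.0, 218.0], 0.5), ([310.0, 261.0], 0.41)]
tin_yellow []
tin_green []
tin_blue [([304.0, 197.0], 0.52)]
post_top [([215.0, 248.0], 0.64)]
knob_top [([179.0, 180.0], 0.66)]
pivot [([216.0, 200.0], 0.75)]
board_mid [([216.0, 236.0], 0.93), ([214.0, 247.0], 0.64)]
tray [([143.0, 209.0], 0.93)]
glass_bowl [([312.0, 264.0], 0.7), ([303.0, 200.0], 0.49)]
pepper_mill [([347.0, 234.0], 0.83)]
mug [([135.0, 250.0], 0.92)]
press [([216.0, 206.0], 0.76)]
top [0.35883219 0.02550046 1.18782836] [ 10.68429716  -1.49305403 -88.6047545 ] 386.1604303091136
tin_red [([143.0, 263.0], 0.8), ([106.0, 254.0], 0.68), ([161.0, 211.0], 0.59)]
tin_yellow []
tin_green [([120.0, 219.0], 0.81)]
tin_blue [([176.0, 245.0], 0.66)]
post_top [([295.0, 143.0], 0.93)]
knob_top [([344.0, 190.0], 0.78)]
pivot [([296.0, 246.0], 0.7)]
board_mid [([291.0, 192.0], 0.74)]
tray [([386.0, 240.0], 0.56)]
glass_bowl [([189.0, 144.0], 0.65), ([389.0, 238.0], 0.17)]
pepper_mill [([142.0, 176.0], 0.94)]
mug [([380.0, 171.0], 0.68)]
press [([294.0, 244.0], 0.58)]
```

View pics/top.png

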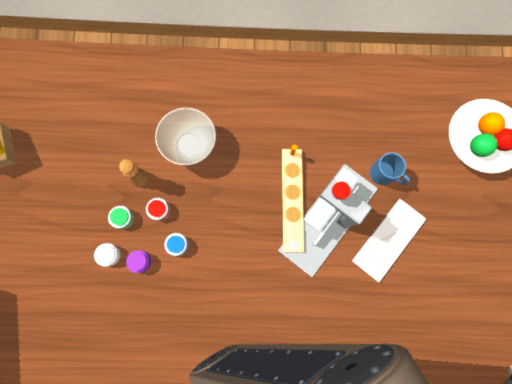

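View pics/scene.png

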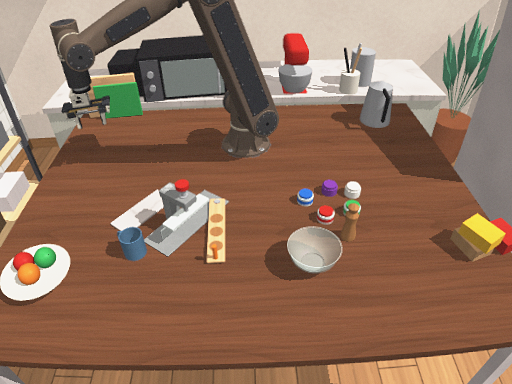

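Top view: the lids are green (120,217), red (157,209) and blue (176,244). White (107,255) and purple (138,261) are look-alikes. The board (293,200) is part-way out, with the knob at (341,190), slab at (389,240), mug at (388,169), mill at (130,170) and bowl at (186,137). I'll confirm the colours in a crop and measure positions.

Run:
```python
from h import *
c=cap('top'); im=c['pixels']; hsv=cv2.cvtColor(im,cv2.COLOR_RGB2HSV)
cv2.imwrite('pics/crop.png',cv2.resize(im[150:290,80:220,::-1],(560,560),interpolation=cv2.INTER_CUBIC))
def blob(lo,hi,box,z,nm):
    m=cv2.inRange(hsv,np.array(lo),np.array(hi)); k=np.zeros_like(m);x0,y0,x1,y1=box;k[y0:y1,x0:x1]=1;m*=k
    n,l,s,ce=cv2.connectedComponentsWithStats(m); i=1+s[1:,4].argmax()
    p=cloud(c,l==i); print(nm,ce[i].round(1),s[i,4],at_z(c,ce[i],z)[0].round(4),'cloud med',np.median(p,0).round(4),'z95',np.percentile(p[:,2],90).round(3))
blob((0,150,80),(6,255,255),(140,190,180,230),.042,'red')
blob((50,120,60),(85,255,255),(100,195,140,235),.042,'green')
blob((95,150,80),(115,255,255),(160,225,195,260),.042,'blue')
blob((130,120,60),(160,255,255),(120,240,160,280),.042,'purple')
blob((0,150,80),(6,255,255),(320,170,360,210),.221,'knob')
blob((5,180,80),(20,255,255),(285,138,303,158),.078,'post')
for nm,px,z in [('b1',(292,170),.018),('b2',(292,192),.018),('b3',(292,214),.018),('pivotEnd L',(283,251),.018),('pivotEnd R',(304,252),.018),('mug',(388,169),.09),('mill top',(128,167),.16),('bowl',(186,137),.085)]: print(nm,at_z(c,px,z)[0].round(4))
for t in ('mug','pepper_mill','glass_bowl','tray','press'):
    g=r.regions_of(t,'top')
    if g:
        p=cloud(c,g[0]['pixels'].astype(bool)); print(t,g[0]['conf'],p.min(0).round(3),p.max(0).round(3))
        if t=='tray':
            mm=g[0]['pixels'].astype(np.uint8); b=cv2.boxPoints(cv2.minAreaRect(cv2.findNonZero(mm)));q=at_z(c,b,.01);print('tray corners',q.round(4).tolist(),q.mean(0))
m=(cv2.inRange(hsv,np.array((8,60,150)),np.array((30,200,255)))>0);k=np.zeros_like(m);k[145:258,275:308]=1
m=(m&k).astype(np.uint8);n,l,s,ce=cv2.connectedComponentsWithStats(m);i=1+s[1:,4].argmax();b=cv2.boxPoints(cv2.minAreaRect(cv2.findNonZero((l==i).astype(np.uint8))));print('board',b.tolist(),at_z(c,b,.018).round(4).tolist())
```

```text
red [156.3 208.2] 218 [0.54  0.291 0.042] cloud med [0.5408 0.2911 0.0407] z95 0.043
green [118.6 216.2] 234 [0.5132 0.3994 0.042 ] cloud med [0.5135 0.3995 0.0409] z95 0.044
blue [175.1 243.8] 220 [0.4359 0.2288 0.042 ] cloud med [0.4355 0.229  0.041 ] z95 0.044
purple [138.  261.3] 435 [0.3829 0.3321 0.042 ] cloud med [0.3835 0.3326 0.039 ] z95 0.043
knob [341. 190.] 248 [ 0.5725 -0.2186  0.221 ] cloud med [ 0.5726 -0.2188  0.2197] z95 0.222
post [293.  149.2] 36 [ 0.7252 -0.1121  0.078 ] cloud med [ 0.7257 -0.1146  0.0525] z95 0.075
b1 [ 0.677  -0.1169  0.018 ]
b2 [ 0.6066 -0.1174  0.018 ]
b3 [ 0.5376 -0.1178  0.018 ]
pivotEnd L [ 0.4243 -0.0913  0.018 ]
pivotEnd R [ 0.423  -0.1546  0.018 ]
mug [ 0.669  -0.3918  0.09  ]
mill top [0.6325 0.3476 0.16  ]
bowl [0.7502 0.2084 0.085 ]
mug 0.78 [ 0.637 -0.478 -0.003] [ 0.737 -0.365  0.093]
pepper_mill 0.74 [ 0.422 -0.152 -0.006] [ 0.763 -0.084  0.08 ]
glass_bowl 0.66 [ 0.666  0.125 -0.006] [0.879 0.325 0.089]
tray 0.59 [ 0.344 -0.53  -0.005] [ 0.593 -0.306  0.017]
tray corners [[0.3986, -0.2979, 0.01], [0.5995, -0.4502, 0.01], [0.5371, -0.533, 0.01], [0.3402, -0.3796, 0.01]] [ 0.46882664 -0.41515361  0.01      ]
press 0.9 [ 0.358 -0.381 -0.006] [ 0.757 -0.083  0.225]
board [[275.0, 145.0], [307.0, 145.0], [307.0, 257.0], [275.0, 257.0]] [[0.7572, -0.0624, 0.018], [0.7604, -0.1641, 0.018], [0.4083, -0.1637, 0.018], [0.4058, -0.0674, 0.018]]
```

View pics/crop.png

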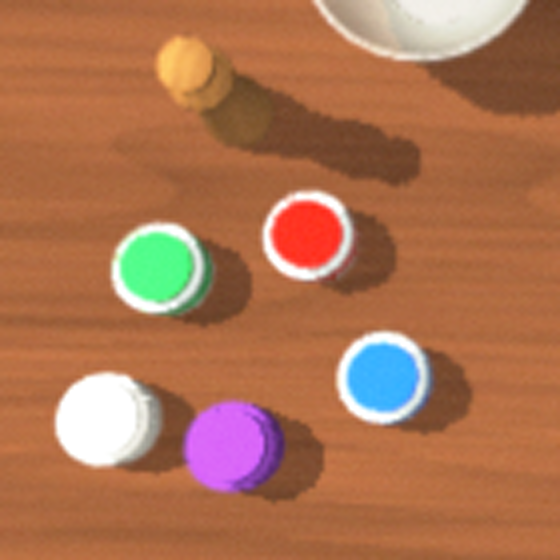

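The crop confirms red, green and blue as the job's tins; white and purple are decoys. The board is about 38° from home and the press x axis points at about -37.6°. I'll cage the post between the fingers and swing the board out.

```bash
cat >> h.py <<'E'
PIV=np.array([.4425,-.1184]); HOME=-37.6
def post(a,r_=.29):  # a = board angle deg from home
    t=np.radians(HOME+a); return PIV+r_*np.array([np.cos(t),np.sin(t)])
def plan(wps,start=None):
    """wps: list of (n_rows,x,y,z,yaw) ; interpolates n rows to each. prints travel/dr rows"""
    s=r.get_state(); p0=np.array(s['tcp_pos']) if start is None else np.array(start[:3]); R0=R.from_euler('xyz',s['eef_rot'],degrees=True)
    y0=s['eef_rot'][2] if start is None else start[3]
    if start is not None: R0=R.from_euler('xyz',[180,0,y0],degrees=True)
    cur=np.r_[p0,y0]; T=[];D=[]
    for n,*q in wps:
        q=np.array(q,float); q[3]=cur[3]+(q[3]-cur[3]+180)%360-180
        for i in range(1,n+1):
            w=cur+(q-cur)*i/n
            T.append((R0.inv().apply(w[:3]-p0)/.5).round(3).tolist())
            D.append(((R0.inv()*R.from_euler('xyz',[180,0,w[3]],degrees=True)).as_rotvec()/(2*np.pi)).round(3).tolist())
        cur=q
    for k in range(0,len(T),10): print('"travel":',T[k:k+10],'\n"dr":',D[k:k+10],len(T[k:k+10]))
E
python3 - <<'E'
from h import *
s=r.get_state();p=s['tcp_pos']
x,y=post(38)
print(post(38),post(90),post(0))
plan([(2,p[0],p[1],.30,-166),(14,x,y,.30,-179.6),(4,x,y,.17,-179.6)])
E
```

```text
[ 0.73249293 -0.11637543] [0.6194421 0.111364 ] [ 0.672264  -0.2953421]
"travel": [[-0.0, -0.0, -0.11], [-0.0, -0.0, -0.221], [-0.098, 0.055, -0.221], [-0.195, 0.11, -0.221], [-0.293, 0.166, -0.221], [-0.39, 0.221, -0.221], [-0.488, 0.276, -0.221], [-0.586, 0.331, -0.221], [-0.683, 0.387, -0.221], [-0.781, 0.442, -0.221]] 
"dr": [[-0.0, 0.0, -0.0], [-0.0, 0.0, -0.0], [-0.0, 0.0, 0.002], [-0.0, 0.0, 0.005], [-0.0, 0.0, 0.008], [-0.0, 0.0, 0.01], [-0.0, 0.0, 0.013], [-0.0, 0.0, 0.016], [-0.0, 0.0, 0.018], [-0.0, 0.0, 0.021]] 10
"travel": [[-0.879, 0.497, -0.221], [-0.976, 0.552, -0.221], [-1.074, 0.608, -0.221], [-1.171, 0.663, -0.221], [-1.269, 0.718, -0.221], [-1.367, 0.773, -0.221], [-1.367, 0.773, -0.156], [-1.367, 0.773, -0.091], [-1.367, 0.773, -0.026], [-1.367, 0.773, 0.039]] 
"dr": [[-0.0, 0.0, 0.024], [-0.0, 0.0, 0.027], [-0.0, 0.0, 0.029], [-0.0, 0.0, 0.032], [-0.0, 0.0, 0.035], [-0.0, 0.0, 0.037], [-0.0, 0.0, 0.037], [-0.0, 0.0, 0.037], [-0.0, 0.0, 0.037], [-0.0, 0.0, 0.037]] 10
```

Request:
jog_arm(
  travel=[
    [0,0,-0.11],
    [0,0,-0.221],
    [-0.098,0.055,-0.221],
    [-0.195,0.11,-0.221],
    [-0.293,0.166,-0.221],
    [-0.39,0.221,-0.221],
    [-0.488,0.276,-0.221],
    [-0.586,0.331,-0.221],
    [-0.683,0.387,-0.221],
    [-0.781,0.442,-0.221],
  ],
  dr=[
    [0,0,0],
    [0,0,0],
    [0,0,0.002],
    [0,0,0.005],
    [0,0,0.008],
    [0,0,0.01],
    [0,0,0.013],
    [0,0,0.016],
    [0,0,0.018],
    [0,0,0.021],
  ],
  claw=[1,1,1,0.45,0.45,0.45,0.45,0.45,0.45,0.45],
  newtons=15,
)

```text
time_s: 2.95
tcp_pos: [0.489, -0.3458, 0.3004]
eef_rot: [-180.0, 0.0, -173.7]
contact_force: [0.3, 0.0, -0.7]
gripper_width: 0.0394
gripper_force: 0.0
```

Run:
```python
from h import *
x,y=post(38)
plan([(6,x,y,.30,-179.6),(4,x,y,.12,-179.6)])
```

```text
"travel": [[-0.089, 0.067, 0.0], [-0.178, 0.134, 0.0], [-0.267, 0.201, 0.0], [-0.356, 0.269, 0.001], [-0.445, 0.336, 0.001], [-0.534, 0.403, 0.001], [-0.534, 0.403, 0.091], [-0.534, 0.403, 0.181], [-0.534, 0.403, 0.271], [-0.534, 0.403, 0.361]] 
"dr": [[-0.0, 0.0, 0.003], [-0.0, 0.0, 0.005], [-0.0, 0.0, 0.008], [-0.0, 0.0, 0.011], [-0.0, 0.0, 0.014], [-0.0, 0.0, 0.016], [-0.0, 0.0, 0.016], [-0.0, 0.0, 0.016], [-0.0, 0.0, 0.016], [-0.0, 0.0, 0.016]] 10
```

Request:
jog_arm(
  travel=[
    [-0.089,0.067,0.0],
    [-0.178,0.134,0.0],
    [-0.267,0.201,0.0],
    [-0.356,0.269,0],
    [-0.445,0.336,0],
    [-0.534,0.403,0],
    [-0.534,0.403,0.091],
    [-0.534,0.403,0.181],
    [-0.534,0.403,0.271],
    [-0.534,0.403,0.361],
  ],
  dr=[
    [0,0,0.003],
    [0,0,0.005],
    [0,0,0.008],
    [0,0,0.011],
    [0,0,0.014],
    [0,0,0.016],
    [0,0,0.016],
    [0,0,0.016],
    [0,0,0.016],
    [0,0,0.016],
  ],
  claw=[0.45,0.45,0.45,0.45,0.45,0.45,0.45,0.45,0.45,0.45],
)

```text
time_s: 4.2
tcp_pos: [0.7311, -0.1176, 0.1182]
eef_rot: [-180.0, 0.0, -179.5]
contact_force: [0.2, 1.2, -0.7]
gripper_width: 0.0392
gripper_force: 0.0
```

Run:
```python
from h import *
c=cap('wrist');save(c,'w1')
x,y=post(38)
s=c['s'];print(s['tcp_pos'],s['eef_rot'])
hsv=cv2.cvtColor(c['pixels'],cv2.COLOR_RGB2HSV)
m=cv2.inRange(hsv,np.array((5,200,80)),np.array((20,255,255)))
n,l,st,ce=cv2.connectedComponentsWithStats(m)
for i in range(1,n):
    if st[i,4]>30:
        p=cloud(c,l==i)
        if len(p): t=p[p[:,2]>.072]; print(st[i],np.median(p,0).round(4),len(t),t.mean(0).round(4) if len(t) else '')
w=[(3,x,y,.052,-179.6)]
for a in range(42,64,3): 
    q=post(a);w.append((1,q[0],q[1],.052,HOME+a-180))
plan(w[:8])
```

```text
[ 0.73106481 -0.11762562  0.11819124] [-1.79999568e+02  9.58893900e-03 -1.79457411e+02]
"travel": [[-0.004, 0.0, 0.039], [-0.008, 0.001, 0.078], [-0.011, 0.001, 0.117], [-0.01, 0.042, 0.117], [-0.007, 0.072, 0.117], [-0.003, 0.102, 0.117], [0.003, 0.132, 0.118], [0.011, 0.161, 0.118], [0.02, 0.19, 0.118], [0.03, 0.218, 0.118]] 
"dr": [[0.0, -0.001, 0.0], [0.0, -0.001, 0.0], [0.0, -0.001, 0.0], [0.0, -0.001, -0.011], [0.0, -0.001, -0.019], [0.0, -0.001, -0.028], [0.0, -0.001, -0.036], [0.0, -0.001, -0.044], [0.0, -0.001, -0.053], [0.001, -0.001, -0.061]] 10
```

View pics/w1.png

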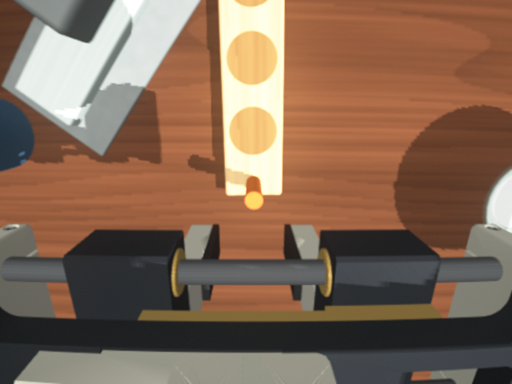

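The wrist view shows the post top at (254,199), centred between the fingertips at about (208 and 295). I'll compute its position and the lead-in.

Run:
```python
from h import *
c=cap('wrist')
print(at_z(c,[[254,200]],.078), at_z(c,[[253,130],[252,57]],.018))
T=np.linalg.inv(c['hand_eye'])
q=at_z(c,[[254,200]],.078)[0]
w=[(3,q[0],q[1],.052,-179.6)]
for a in range(40,60,3): 
    t=post(a);w.append((1,t[0],t[1],.052,HOME+a-180))
plan(w[:8])
```

```text
[[ 0.72706207 -0.11529613  0.078     ]] [[ 0.67313433 -0.1162477   0.018     ]
 [ 0.60502942 -0.1178256   0.018     ]]
"travel": [[-0.0, 0.001, 0.041], [-0.0, 0.003, 0.082], [-0.001, 0.004, 0.123], [-0.011, 0.022, 0.122], [-0.009, 0.052, 0.123], [-0.006, 0.083, 0.123], [-0.001, 0.112, 0.123], [0.005, 0.142, 0.123], [0.014, 0.171, 0.123], [0.023, 0.2, 0.123]] 
"dr": [[0.0, -0.002, 0.0], [0.0, -0.002, 0.0], [0.0, -0.002, 0.0], [0.0, -0.002, -0.005], [0.0, -0.002, -0.014], [0.0, -0.002, -0.022], [0.0, -0.002, -0.03], [0.0, -0.002, -0.039], [0.0, -0.002, -0.047], [0.0, -0.002, -0.055]] 10
```

```bash
sed -i 's/PIV=np.array(\[.4425,-.1184\])/PIV=np.array([.440,-.1184])/' h.py
python3 - <<'E'
from h import *
def w(a,n=1): t=post(a); return (n,t[0],t[1],.052,HOME+a-180)
plan([w(38,3)]+[w(a) for a in range(42,96,5)][:11]+[w(94,6)])
E
```

```text
"travel": [[-0.002, 0.001, 0.041], [-0.004, 0.001, 0.082], [-0.007, 0.002, 0.123], [-0.005, 0.042, 0.123], [0.0, 0.093, 0.123], [0.01, 0.142, 0.123], [0.025, 0.191, 0.123], [0.043, 0.238, 0.123], [0.066, 0.283, 0.123], [0.092, 0.326, 0.124]] 
"dr": [[0.0, -0.002, 0.0], [0.0, -0.002, 0.0], [0.0, -0.002, 0.0], [0.0, -0.002, -0.011], [0.0, -0.002, -0.025], [0.0, -0.002, -0.039], [0.0, -0.002, -0.053], [0.0, -0.002, -0.066], [0.001, -0.002, -0.08], [0.001, -0.001, -0.094]] 10
"travel": [[0.122, 0.367, 0.124], [0.156, 0.405, 0.124], [0.192, 0.44, 0.125], [0.232, 0.471, 0.125], [0.235, 0.473, 0.125], [0.237, 0.475, 0.125], [0.24, 0.477, 0.125], [0.243, 0.479, 0.125], [0.246, 0.481, 0.125], [0.248, 0.483, 0.125]] 
"dr": [[0.001, -0.001, -0.108], [0.001, -0.001, -0.122], [0.001, -0.001, -0.136], [0.001, -0.001, -0.15], [0.001, -0.001, -0.151], [0.001, -0.001, -0.152], [0.001, -0.001, -0.153], [0.001, -0.001, -0.153], [0.001, -0.001, -0.154], [0.001, -0.001, -0.155]] 10
```

Request:
jog_arm(
  travel=[
    [-0.002,0.001,0.041],
    [-0.004,0.001,0.082],
    [-0.007,0.002,0.123],
    [-0.005,0.042,0.123],
    [0.0,0.093,0.123],
    [0.01,0.142,0.123],
    [0.025,0.191,0.123],
    [0.043,0.238,0.123],
    [0.066,0.283,0.123],
    [0.092,0.326,0.123],
  ],
  dr=[
    [0,0,0],
    [0,0,0],
    [0,0,0],
    [0,0,-0.011],
    [0,0,-0.025],
    [0,0,-0.039],
    [0,0,-0.053],
    [0,0,-0.066],
    [0,0,-0.08],
    [0,0,-0.094],
  ],
  claw=[0.45,0.45,0.36,0.36,0.36,0.36,0.36,0.36,0.36,0.36],
)

```text
time_s: 5.55
tcp_pos: [0.6835, 0.0457, 0.0579]
eef_rot: [-180.0, 0.0, -145.5]
contact_force: [-0.7, -0.5, 0.3]
gripper_width: 0.0313
gripper_force: 0.0
```

Run:
```python
from h import *
def w(a,n=1): t=post(a); return (n,t[0],t[1],.052,HOME+a-180)
plan([w(a) for a in (76,80,84,88,92,94,94,94)]+[w(90,2)])
```

```text
"travel": [[0.008, 0.045, 0.012], [0.013, 0.085, 0.012], [0.02, 0.125, 0.012], [0.029, 0.164, 0.012], [0.042, 0.203, 0.012], [0.049, 0.222, 0.012], [0.049, 0.222, 0.012], [0.049, 0.222, 0.012], [0.042, 0.203, 0.012], [0.035, 0.184, 0.012]] 
"dr": [[-0.0, 0.0, -0.011], [-0.0, 0.0, -0.022], [-0.0, 0.0, -0.033], [-0.0, 0.0, -0.044], [-0.0, 0.0, -0.055], [-0.0, 0.0, -0.061], [-0.0, 0.0, -0.061], [-0.0, 0.0, -0.061], [-0.0, 0.0, -0.055], [-0.0, 0.0, -0.05]] 10
```

Request:
jog_arm(
  travel=[
    [0.008,0.045,0.012],
    [0.013,0.085,0.012],
    [0.02,0.125,0.012],
    [0.029,0.164,0.012],
    [0.042,0.203,0.012],
    [0.049,0.222,0.012],
    [0.049,0.222,0.012],
    [0.049,0.222,0.012],
    [0.049,0.222,0.012],
    [0.049,0.222,0.012],
  ],
  dr=[
    [0,0,-0.011],
    [0,0,-0.022],
    [0,0,-0.033],
    [0,0,-0.044],
    [0,0,-0.055],
    [0,0,-0.061],
    [0,0,-0.061],
    [0,0,-0.061],
    [0,0,-0.061],
    [0,0,-0.061],
  ],
  claw=[0.36,0.36,0.36,0.36,0.36,0.36,0.36,0.36,0.36,0.36],
)

```text
time_s: 6.8
tcp_pos: [0.601, 0.1223, 0.0519]
eef_rot: [180.0, -0.0, -123.7]
contact_force: [-0.5, -0.1, -0.7]
gripper_width: 0.0316
gripper_force: 0.0
```

Run:
```python
from h import *
s=r.get_state();print(post(94),s['tcp_pos'],s['eef_rot'],s['contact_force'])
c=cap('wrist');save(c,'w2');c=cap('top');save(c,'t2')
t=post(90)
plan([(1,t[0],t[1],.052,-127.6),(9,t[0],t[1],.26,-127.6)])
```

```text
[0.60048355 0.12314716] [0.60097299 0.12229699 0.05193392] [ 1.79997834e+02 -5.94805989e-03 -1.23715206e+02] [-0.54632895 -0.13845221 -0.73272054]
"travel": [[0.001, -0.039, -0.0], [0.001, -0.039, -0.046], [0.001, -0.039, -0.093], [0.001, -0.039, -0.139], [0.001, -0.039, -0.185], [0.001, -0.039, -0.231], [0.001, -0.039, -0.277], [0.001, -0.039, -0.324], [0.001, -0.039, -0.37], [0.001, -0.039, -0.416]] 
"dr": [[0.0, -0.0, 0.011], [0.0, -0.0, 0.011], [0.0, -0.0, 0.011], [0.0, -0.0, 0.011], [0.0, -0.0, 0.011], [0.0, -0.0, 0.011], [0.0, -0.0, 0.011], [0.0, -0.0, 0.011], [0.0, -0.0, 0.011], [0.0, -0.0, 0.011]] 10
```

View pics/w2.png

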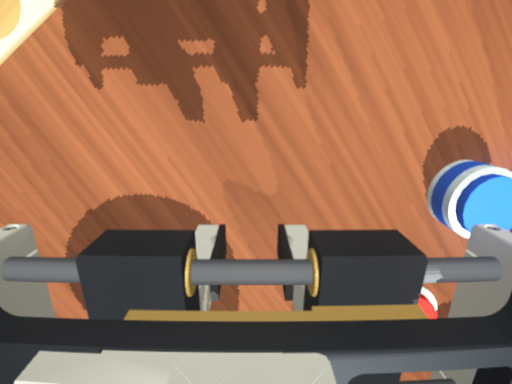

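The board is at the upper left, not between the fingers. The fingers passed over the post before they were fully down. I'll find the board's angle in the top view.

Run:
```python
import cv2;im=cv2.imread('pics/t2.png');cv2.imwrite('pics/t2c.png',cv2.resize(im[100:300,90:440],None,fx=2.2,fy=2.2))
```

```text
(no output)
```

View pics/t2c.png

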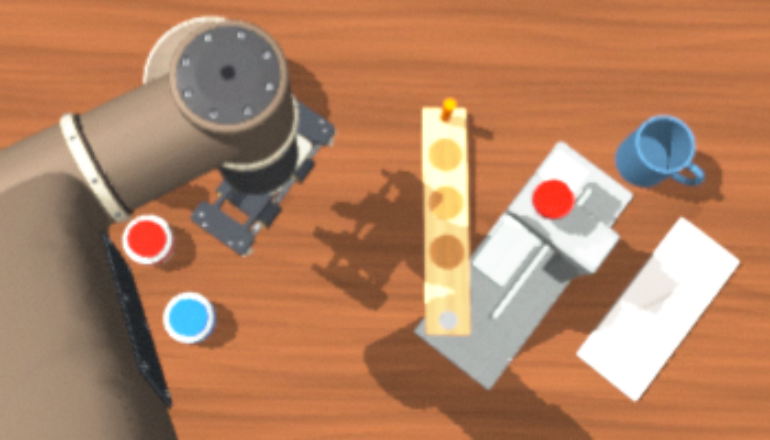

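The board hasn't moved: the post is still at full-picture (294,147). I'll go back above it and come fully down before moving sideways.

Run:
```python
from h import *
s=r.get_state();p=s['tcp_pos']
t=post(37);print(t)
plan([(2,p[0],p[1],.13,-124),(6,t[0],t[1],.13,-180.6),(2,t[0],t[1],.13,-180.6)])
```

```text
[ 0.7299841  -0.12143682]
"travel": [[0.0, 0.0, -0.078], [0.0, 0.0, -0.156], [0.044, -0.081, -0.156], [0.088, -0.162, -0.156], [0.131, -0.243, -0.156], [0.175, -0.324, -0.156], [0.219, -0.405, -0.156], [0.262, -0.485, -0.156], [0.262, -0.485, -0.156], [0.262, -0.485, -0.156]] 
"dr": [[0.0, -0.0, 0.0], [0.0, -0.0, 0.001], [0.0, -0.0, 0.027], [0.0, -0.0, 0.053], [0.0, -0.0, 0.079], [0.0, -0.0, 0.106], [0.0, -0.0, 0.132], [-0.0, -0.0, 0.158], [-0.0, -0.0, 0.158], [-0.0, -0.0, 0.158]] 10
```

Request:
jog_arm(
  travel=[
    [0.0,0.0,-0.078],
    [0.0,0.0,-0.156],
    [0.044,-0.081,-0.156],
    [0.088,-0.162,-0.156],
    [0.131,-0.243,-0.156],
    [0.175,-0.324,-0.156],
    [0.219,-0.405,-0.156],
    [0.262,-0.485,-0.156],
    [0.262,-0.485,-0.156],
    [0.262,-0.485,-0.156],
  ],
  dr=[
    [0,0,0],
    [0,0,0],
    [0,0,0.027],
    [0,0,0.053],
    [0,0,0.079],
    [0,0,0.106],
    [0,0,0.132],
    [0,0,0.158],
    [0,0,0.158],
    [0,0,0.158],
  ],
  claw=[0.5,0.5,0.5,0.5,0.5,0.5,0.5,0.5,0.5,0.5],
)

```text
time_s: 8.15
tcp_pos: [0.7296, -0.1211, 0.1295]
eef_rot: [180.0, -0.0, 179.5]
contact_force: [-0.5, -0.2, 0.0]
gripper_width: 0.0439
gripper_force: 0.0
```

Run:
```python
from h import *
t=post(38)
plan([(5,t[0],t[1],.048,-179.6),(5,t[0],t[1],.048,-179.6)])
```

```text
"travel": [[-0.0, 0.002, 0.033], [-0.0, 0.004, 0.065], [-0.0, 0.006, 0.098], [-0.001, 0.008, 0.13], [-0.001, 0.009, 0.163], [-0.001, 0.009, 0.163], [-0.001, 0.009, 0.163], [-0.001, 0.009, 0.163], [-0.001, 0.009, 0.163], [-0.001, 0.009, 0.163]] 
"dr": [[0.0, -0.0, -0.001], [0.0, -0.0, -0.001], [0.0, -0.0, -0.002], [0.0, -0.0, -0.002], [0.0, -0.0, -0.003], [0.0, -0.0, -0.003], [0.0, -0.0, -0.003], [0.0, -0.0, -0.003], [0.0, -0.0, -0.003], [0.0, -0.0, -0.003]] 10
```

Request:
jog_arm(
  travel=[
    [0,0.002,0.033],
    [0,0.004,0.065],
    [0,0.006,0.098],
    [0,0.008,0.13],
    [0,0.009,0.163],
    [0,0.009,0.163],
    [0,0.009,0.163],
    [0,0.009,0.163],
    [0,0.009,0.163],
    [0,0.009,0.163],
  ],
  dr=[
    [0,0,-0.001],
    [0,0,-0.001],
    [0,0,-0.002],
    [0,0,-0.002],
    [0,0,-0.003],
    [0,0,-0.003],
    [0,0,-0.003],
    [0,0,-0.003],
    [0,0,-0.003],
    [0,0,-0.003],
  ],
  claw=[0.5,0.5,0.5,0.5,0.5,0.5,0.1,0.1,0.1,0.1],
  newtons=5,
)

```text
time_s: 9.4
tcp_pos: [0.7301, -0.1163, 0.049]
eef_rot: [180.0, 0.0, -179.5]
contact_force: [0.4, 0.4, 0.1]
gripper_width: 0.0113
gripper_force: 0.0
```

Run:
```python
from h import *
c=cap('wrist');save(c,'w3')
def w(a,n=1): t=post(a); return (n,t[0],t[1],.048,HOME+a-180)
plan([w(38,1)]+[w(a) for a in (40,44,49,54,59,64,69,74,79,83,87,90,92,93)])
```

```text
"travel": [[0.0, -0.0, 0.002], [0.0, 0.02, 0.002], [0.003, 0.061, 0.002], [0.011, 0.111, 0.002], [0.022, 0.16, 0.002], [0.038, 0.208, 0.002], [0.058, 0.254, 0.002], [0.082, 0.299, 0.002], [0.11, 0.341, 0.002], [0.142, 0.381, 0.002]] 
"dr": [[0.0, 0.0, 0.0], [0.0, 0.0, -0.005], [0.0, 0.0, -0.016], [0.0, 0.0, -0.03], [-0.0, 0.0, -0.044], [-0.0, 0.0, -0.058], [-0.0, 0.0, -0.072], [-0.0, 0.0, -0.086], [-0.0, 0.0, -0.1], [-0.0, 0.0, -0.114]] 10
"travel": [[0.169, 0.41, 0.002], [0.199, 0.438, 0.002], [0.222, 0.458, 0.002], [0.238, 0.47, 0.002], [0.246, 0.476, 0.002]] 
"dr": [[-0.0, 0.0, -0.125], [-0.0, 0.0, -0.136], [-0.0, 0.0, -0.144], [-0.0, 0.0, -0.15], [-0.0, 0.0, -0.152]] 5
```

View pics/w3.png

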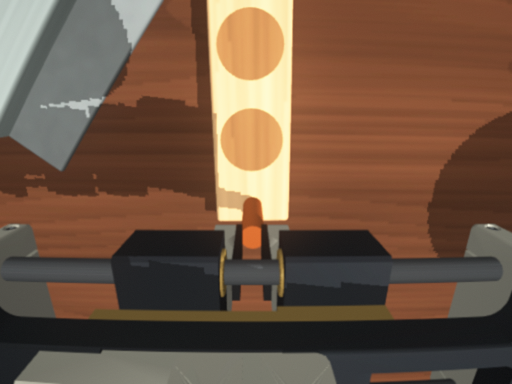

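The post's top (252,240) is just inboard of the fingers, so my radius estimate is too large. I'll work it out from this picture.

Run:
```python
from h import *
c=cap('wrist')
q=at_z(c,[[252,139],[251,44],[252,220]],.018);print(q.round(4)); print(at_z(c,[[252,203]],.018),at_z(c,[[252,240]],.078))
v,u=np.mgrid[225:245,244:260]
m=np.zeros((384,512),bool);m[205:250,244:260]=1;p=cloud(c,m);p=p[(p[:,2]>.025)&(p[:,2]<.085)];print(len(p),np.percentile(p,[5,50,95],axis=0).round(4))
K=np.array([[c['fx'],0,c['cx']],[0,c['fy'],c['cy']],[0,0,1.]])
def proj(P):
    q=(np.linalg.inv(c['T'])@np.r_[P,1])[:3];return cv2.projectPoints(np.array([[q[0],-q[1],-q[2]]]),np.zeros(3),np.zeros(3),K,np.array(c['dist_coeffs'],float))[0].ravel()
print('tcp px',proj(c['s']['tcp_pos']),c['hand_eye'])
```

```text
[[ 0.6784 -0.1168  0.018 ]
 [ 0.6091 -0.1182  0.018 ]
 [ 0.7478 -0.1162  0.018 ]]
[[ 0.73224094 -0.11631946  0.018     ]] [[ 0.73634988 -0.11639924  0.078     ]]
687 [[ 0.7264 -0.1216  0.0398]
 [ 0.7283 -0.1165  0.0765]
 [ 0.7402 -0.1119  0.079 ]]
tcp px [252.07078428 214.28223681] [[-5.22175777e-04  9.56010302e-01  2.93332628e-01  7.85624827e-02]
 [ 9.99999761e-01  3.66329558e-04  5.86231480e-04 -4.45934285e-04]
 [ 4.52986922e-04  2.93332864e-01 -9.56010264e-01 -1.95215353e-01]
 [ 0.00000000e+00  0.00000000e+00  0.00000000e+00  1.00000000e+00]]
```

Run:
```python
from h import *
s=r.get_state();print(s['gripper_width'],s['gripper_force'],s['contact_force'],s['time_s'])
c=cap('wrist');print(c['fx'])
m=np.zeros((384,512),bool);m[226:236,205:300]=1;p=cloud(c,m)
v,u=np.nonzero(m&(c['range_z']>0))
for cc in range(205,300,6): k=(u==cc); print(cc,np.median(p[k],0).round(3) if k.any() else None)
```

```text
0.009087644876190442 0.0 [-0.96845054  0.02851752  0.02962941] 9.5
282.7241209566748
205 [ 0.693 -0.133  0.157]
211 [ 0.693 -0.131  0.157]
217 [ 0.693 -0.129  0.157]
223 [ 0.693 -0.127  0.158]
229 [ 0.72  -0.13   0.098]
235 [ 0.72  -0.126  0.098]
241 [ 0.721 -0.123  0.095]
247 [ 0.729 -0.12   0.078]
253 [ 0.729 -0.116  0.078]
259 [ 0.729 -0.112  0.078]
265 [ 0.721 -0.109  0.096]
271 [ 0.72  -0.106  0.098]
277 [ 0.693 -0.109  0.157]
283 [ 0.692 -0.107  0.157]
289 [ 0.693 -0.105  0.157]
295 [ 0.692 -0.103  0.157]
```

Run:
```python
from h import *
c=cap('scene')
K=np.array([[c['fx'],0,c['cx']],[0,c['fy'],c['cy']],[0,0,1.]])
def proj(P):
    q=(np.linalg.inv(c['T'])@np.r_[P,1])[:3];return cv2.projectPoints(np.array([[q[0],-q[1],-q[2]]]),np.zeros(3),np.zeros(3),K,np.array(c['dist_coeffs'],float))[0].ravel()
tp=c['s']['tcp_pos'];a=proj(tp);b=proj([.733,-.116,.078]);print(a,b)
im=c['pixels'][:,:,::-1].copy()
x,y=map(int,a);crop=im[y-70:y+40,x-70:x+70];crop=cv2.resize(crop,None,fx=5,fy=5,interpolation=cv2.INTER_CUBIC)
cv2.drawMarker(crop,(350,350),(0,255,0),cv2.MARKER_CROSS,20);cv2.drawMarker(crop,(int((b[0]-x+70)*5),int((b[1]-y+70)*5)),(255,0,255),cv2.MARKER_CROSS,20)
cv2.imwrite('pics/s3.png',crop)
```

```text
[214.36307645 250.51396911] [213.66588494 245.28872322]
```

View pics/s3.png

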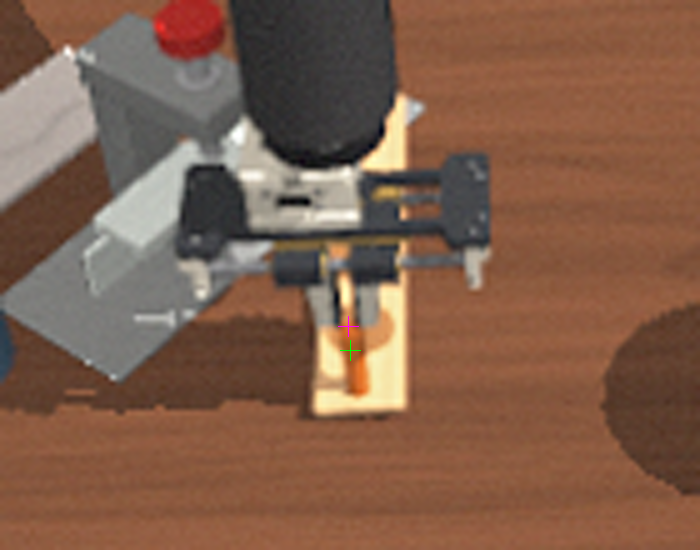

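The fingertips really are about 49 mm short of the reported TCP: wrist depth puts them at z≈0.098 while the TCP reads 0.049, and they closed to 9 mm above the 78 mm post top. I'll open, go lower in steps, and recheck tip depth.

Request:
jog_arm(
  travel=[
    [0,0,0],
    [0,0,0],
    [0,0,0],
    [0,0,0],
    [-0.006,0,0.01],
    [-0.006,0,0.02],
    [-0.006,0,0.03],
    [-0.006,0,0.04],
    [-0.006,0,0.05],
    [-0.006,0,0.05],
  ],
  dr=[
    [0,0,0],
    [0,0,0],
    [0,0,0],
    [0,0,0],
    [0,0,0],
    [0,0,0],
    [0,0,0],
    [0,0,0],
    [0,0,0],
    [0,0,0],
  ],
  claw=[0.5,0.5,0.5,0.5,0.5,0.5,0.5,0.5,0.5,0.5],
)

```text
time_s: 10.85
tcp_pos: [0.7326, -0.1163, 0.0229]
eef_rot: [-180.0, -0.1, -179.5]
contact_force: [0.8, 0.4, 0.5]
gripper_width: 0.0439
gripper_force: 0.0
```

Run:
```python
from h import *
c=cap('wrist');save(c,'w4');s=c['s'];print(s['tcp_pos'],s['gripper_width'])
m=np.zeros((384,512),bool);m[150:300,:]=1
v,u=np.nonzero(m&(c['range_z']>0));p=cloud(c,m)
R0=c['T']@np.linalg.inv(c['hand_eye']);t=(p-R0[:3,3])@R0[:3,:3]
# finger pts: tool |x|<.02, |y|<.06
k=(abs(t[:,0])<.02)&(abs(t[:,1])<.06)&(t[:,2]>-.09)&(p[:,2]>.03)
for a,b in((-.06,-.012),(.012,.06)):
    q=t[k&(t[:,1]>a)&(t[:,1]<b)]
    print(len(q)); 
    if len(q): print(q[np.argsort(q[:,2])[-8:]].round(4))
```

```text
[ 0.7325838  -0.11629368  0.02290161] 0.04386877599667226
1400
[[-0.006  -0.0225 -0.0378]
 [-0.0074 -0.0226 -0.0377]
 [ 0.0088 -0.0256 -0.0376]
 [ 0.0088 -0.0244 -0.0376]
 [ 0.0086 -0.0239 -0.0371]
 [ 0.0085 -0.0251 -0.037 ]
 [ 0.0083 -0.0227 -0.0365]
 [-0.006  -0.0227 -0.0365]]
1376
[[ 0.0082  0.0247 -0.0377]
 [ 0.0088  0.0223 -0.0376]
 [-0.0062  0.0217 -0.0374]
 [-0.0076  0.0218 -0.0374]
 [ 0.0085  0.0248 -0.0371]
 [-0.0072  0.0218 -0.0369]
 [-0.006   0.0218 -0.0366]
 [ 0.0082  0.0237 -0.0363]]
```

Both fingertips sit at tool z ≈ -37 mm, so tip height = reported z + 37 mm. I'll plan in true tip heights from here.

```bash
sed -i 's/np.array(\[.440,-.1184\])/np.array([.4425,-.1184])/; s/q=np.array(q,float); q\[3\]/q=np.array(q,float); q[2]-=.037; q[3]/' h.py
python3 - <<'E'
from h import *
def w(a,n=1): t=post(a); return (n,t[0],t[1],.04,HOME+a-180)
plan([w(38,4)]+[w(a) for a in (40,43,47,52,57,62)])
E
```

```text
"travel": [[0.0, -0.0, 0.01], [0.0, -0.0, 0.02], [0.001, -0.0, 0.03], [0.001, -0.0, 0.041], [0.001, 0.02, 0.041], [0.003, 0.05, 0.041], [0.008, 0.091, 0.041], [0.018, 0.14, 0.041], [0.032, 0.189, 0.041], [0.05, 0.236, 0.041]] 
"dr": [[-0.0, -0.0, 0.0], [-0.0, -0.0, 0.0], [-0.0, -0.0, 0.0], [-0.0, -0.0, 0.0], [-0.0, -0.0, -0.005], [-0.0, -0.0, -0.014], [-0.0, -0.0, -0.025], [-0.0, -0.0, -0.039], [0.0, -0.0, -0.052], [0.0, -0.0, -0.066]] 10
```

Request:
jog_arm(
  travel=[
    [0.0,0,0.01],
    [0.0,0,0.02],
    [0.001,0,0.03],
    [0.001,0,0.041],
    [0.001,0.02,0.041],
    [0.003,0.05,0.041],
    [0.008,0.091,0.041],
    [0.018,0.14,0.041],
    [0.032,0.189,0.041],
    [0.05,0.236,0.041],
  ],
  dr=[
    [0,0,0],
    [0,0,0],
    [0,0,0],
    [0,0,0],
    [0,0,-0.005],
    [0,0,-0.014],
    [0,0,-0.025],
    [0,0,-0.039],
    [0,0,-0.052],
    [0,0,-0.066],
  ],
  claw=[0.5,0.5,0.5,0.36,0.36,0.36,0.36,0.36,0.36,0.36],
)

```text
time_s: 12.15
tcp_pos: [0.7065, 0.0032, 0.0034]
eef_rot: [-180.0, 0.0, -155.4]
contact_force: [0.1, -0.6, 0.1]
gripper_width: 0.0313
gripper_force: 0.5
```

Run:
```python
from h import *
s=r.get_state();print(s['contact_force'])
def w(a,n=1): t=post(a); return (n,t[0],t[1],.04,HOME+a-180)
plan([w(a) for a in (66,71,76,81,85,88,91,93,94,94)])
```

```text
[ 0.05918381 -0.63816257  0.05463545]
"travel": [[0.003, 0.037, 0.001], [0.008, 0.087, 0.001], [0.018, 0.137, 0.001], [0.032, 0.186, 0.001], [0.047, 0.223, 0.001], [0.059, 0.251, 0.001], [0.073, 0.278, 0.001], [0.083, 0.296, 0.001], [0.088, 0.304, 0.001], [0.088, 0.304, 0.001]] 
"dr": [[-0.0, 0.0, -0.01], [-0.0, 0.0, -0.024], [-0.0, 0.0, -0.038], [-0.0, 0.0, -0.052], [-0.0, 0.0, -0.063], [-0.0, 0.0, -0.072], [-0.0, 0.0, -0.08], [-0.0, 0.0, -0.085], [-0.0, 0.0, -0.088], [-0.0, 0.0, -0.088]] 10
```

Request:
jog_arm(
  travel=[
    [0.003,0.037,0.001],
    [0.008,0.087,0.001],
    [0.018,0.137,0.001],
    [0.032,0.186,0.001],
    [0.047,0.223,0.001],
    [0.059,0.251,0.001],
    [0.073,0.278,0.001],
    [0.083,0.296,0.001],
    [0.088,0.304,0.001],
    [0.088,0.304,0.001],
  ],
  dr=[
    [0,0,-0.01],
    [0,0,-0.024],
    [0,0,-0.038],
    [0,0,-0.052],
    [0,0,-0.063],
    [0,0,-0.072],
    [0,0,-0.08],
    [0,0,-0.085],
    [0,0,-0.088],
    [0,0,-0.088],
  ],
  claw=[0.36,0.36,0.36,0.36,0.36,0.36,0.36,0.36,0.36,0.36],
)

```text
time_s: 13.4
tcp_pos: [0.6049, 0.1209, 0.0028]
eef_rot: [-179.9, -0.0, -124.0]
contact_force: [6.2, -9.1, -3.3]
gripper_width: 0.0479
gripper_force: 5.0
```

Run:
```python
from h import *
s=r.get_state();print(s['contact_force'],post(94))
x,y=post(91)
plan([(2,x,y,.04,-126.6),(4,x,y,.15,-126.6),(4,.56,.18,.22,-140)])
```

```text
[ 6.19758931 -9.10601746 -3.27390169] [0.60298355 0.12314716]
"travel": [[-0.001, -0.012, -0.0], [-0.001, -0.025, -0.0], [-0.001, -0.025, -0.055], [-0.001, -0.025, -0.11], [-0.001, -0.025, -0.165], [-0.001, -0.025, -0.22], [-0.013, 0.016, -0.255], [-0.024, 0.057, -0.291], [-0.036, 0.099, -0.326], [-0.048, 0.14, -0.361]] 
"dr": [[-0.0, -0.0, 0.004], [-0.0, -0.0, 0.007], [-0.0, -0.0, 0.007], [-0.0, -0.0, 0.007], [-0.0, -0.0, 0.007], [-0.0, -0.0, 0.007], [-0.0, -0.0, 0.017], [-0.0, -0.0, 0.026], [-0.0, -0.0, 0.035], [-0.0, -0.0, 0.045]] 10
```

Request:
jog_arm(
  travel=[
    [-0.001,-0.012,0],
    [-0.001,-0.025,0],
    [-0.001,-0.025,-0.055],
    [-0.001,-0.025,-0.11],
    [-0.001,-0.025,-0.165],
    [-0.001,-0.025,-0.22],
    [-0.013,0.016,-0.255],
    [-0.024,0.057,-0.291],
    [-0.036,0.099,-0.326],
    [-0.048,0.14,-0.361],
  ],
  dr=[
    [0,0,0.004],
    [0,0,0.007],
    [0,0,0.007],
    [0,0,0.007],
    [0,0,0.007],
    [0,0,0.007],
    [0,0,0.017],
    [0,0,0.026],
    [0,0,0.035],
    [0,0,0.045],
  ],
  claw=[0.5,0.5,0.5,0.5,0.5,0.7,1,1,1,1],
)

```text
time_s: 14.65
tcp_pos: [0.5591, 0.1816, 0.1836]
eef_rot: [180.0, 0.0, -140.3]
contact_force: [-0.2, 0.2, -0.5]
gripper_width: 0.0856
gripper_force: 0.0
```

```bash
cat >> h.py <<'E'
HUE=dict(red=((0,150,70),(6,255,255)),green=((50,120,50),(85,255,255)),blue=((95,140,70),(115,255,255)))
def tins(c,zmax=.075):
    hsv=cv2.cvtColor(c['pixels'],cv2.COLOR_RGB2HSV);out={}
    for k,(lo,hi) in HUE.items():
        m=cv2.inRange(hsv,np.array(lo),np.array(hi));n,l,s,ce=cv2.connectedComponentsWithStats(m);best=[]
        for i in range(1,n):
            if s[i,4]<60: continue
            p=cloud(c,l==i)
            if len(p)<30: continue
            z=np.percentile(p[:,2],90)
            t=p[abs(p[:,2]-z)<.004]
            if z<zmax and z>.03 and t[:,:2].std(0).max()<.03 and .02<np.hypot(*(np.percentile(t[:,:2],95,0)-np.percentile(t[:,:2],5,0)))<.09:
                (u,v),rr=cv2.minEnclosingCircle(t[:,:2].astype(np.float32)); best.append((len(t),[round(float(u),4),round(float(v),4)],round(float(rr),4),round(float(np.median(t[:,2])),4)))
        out[k]=sorted(best,reverse=True)[:2]
    return out
E
python3 - <<'E'
from h import *
c=cap('wrist');save(c,'w5');print(tins(c))
c=cap('top');save(c,'t5');print(tins(c));print(r.get_state()['tcp_pos'])
E
```

```text
{'red': [(1000, [0.5431, 0.2914], 0.0262, 0.0421)], 'green': [], 'blue': [(1530, [0.4382, 0.2292], 0.0261, 0.0419)]}
{'red': [], 'green': [(148, [0.5128, 0.3996], 0.0258, 0.0422)], 'blue': [(154, [0.4363, 0.2291], 0.0248, 0.0415)]}
[0.55986105 0.18278353 0.18542332]
```

View pics/t5.png

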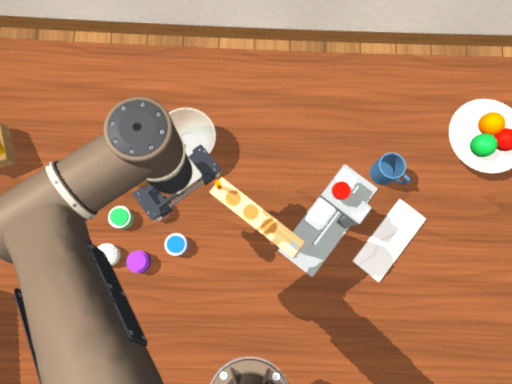

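The board is fully out, with marks at (232,197), (250,212), (268,226); tins haven't moved. Picking red first.

Run:
```python
from h import *
c=cap('top');m=at_z(c,[[232.5,197],[250,212],[268,226]],.018)[:,:2];print(m.round(4),[post(90,d).round(4) for d in(.235,.165,.095)])
plan([(4,.542,.291,.22,-149),(6,.542,.291,.045,-149),(3,.542,.291,.008,-149),(7,.542,.291,.008,-149)])
```

```text
[[ 0.5854  0.0664]
 [ 0.5402  0.0112]
 [ 0.4986 -0.0447]] [array([0.5859, 0.0678]), array([0.5432, 0.0123]), array([ 0.5005, -0.0431])]
"travel": [[-0.028, 0.048, 0.001], [-0.056, 0.095, 0.001], [-0.084, 0.143, 0.002], [-0.113, 0.19, 0.003], [-0.112, 0.19, 0.061], [-0.112, 0.19, 0.119], [-0.112, 0.19, 0.178], [-0.112, 0.19, 0.236], [-0.112, 0.19, 0.294], [-0.112, 0.19, 0.353]] 
"dr": [[0.0, 0.0, 0.006], [0.0, 0.0, 0.012], [0.0, 0.0, 0.019], [0.0, 0.0, 0.025], [0.0, 0.0, 0.025], [0.0, 0.0, 0.025], [0.0, 0.0, 0.025], [0.0, 0.0, 0.025], [0.0, 0.0, 0.025], [0.0, 0.0, 0.025]] 10
"travel": [[-0.112, 0.19, 0.377], [-0.112, 0.19, 0.402], [-0.112, 0.19, 0.427], [-0.112, 0.19, 0.427], [-0.112, 0.19, 0.427], [-0.112, 0.19, 0.427], [-0.112, 0.19, 0.427], [-0.112, 0.19, 0.427], [-0.112, 0.19, 0.427], [-0.112, 0.19, 0.427]] 
"dr": [[0.0, 0.0, 0.025], [0.0, 0.0, 0.025], [0.0, 0.0, 0.025], [0.0, 0.0, 0.025], [0.0, 0.0, 0.025], [0.0, 0.0, 0.025], [0.0, 0.0, 0.025], [0.0, 0.0, 0.025], [0.0, 0.0, 0.025], [0.0, 0.0, 0.025]] 10
```

Request:
jog_arm(
  travel=[
    [-0.028,0.048,0],
    [-0.056,0.095,0],
    [-0.084,0.143,0.001],
    [-0.113,0.19,0.001],
    [-0.112,0.19,0.061],
    [-0.112,0.19,0.119],
    [-0.112,0.19,0.178],
    [-0.112,0.19,0.236],
    [-0.112,0.19,0.294],
    [-0.112,0.19,0.32],
  ],
  dr=[
    [0,0,0.006],
    [0,0,0.012],
    [0,0,0.019],
    [0,0,0.025],
    [0,0,0.025],
    [0,0,0.025],
    [0,0,0.025],
    [0,0,0.025],
    [0,0,0.025],
    [0,0,0.025],
  ],
  claw=[1,1,1,1,1,1,1,1,1,1],
)

```text
time_s: 16.05
tcp_pos: [0.5411, 0.2882, 0.0205]
eef_rot: [-180.0, -0.2, -149.2]
contact_force: [-0.3, -0.9, 0.8]
gripper_width: 0.0875
gripper_force: 0.0
```

Run:
```python
from h import *
c=cap('wrist');print(tins(c))
plan([(4,.542,.291,.008,-149),(6,.542,.291,.008,-149)])
```

```text
{'red': [(4155, [0.5425, 0.2918], 0.0266, 0.0422)], 'green': [], 'blue': [(6259, [0.4384, 0.2301], 0.0263, 0.042)]}
"travel": [[-0.001, 0.001, 0.024], [-0.003, 0.002, 0.049], [-0.004, 0.003, 0.073], [-0.006, 0.004, 0.097], [-0.006, 0.004, 0.097], [-0.006, 0.004, 0.097], [-0.006, 0.004, 0.097], [-0.006, 0.004, 0.097], [-0.006, 0.004, 0.097], [-0.006, 0.004, 0.097]] 
"dr": [[-0.0, -0.001, -0.0], [-0.0, -0.001, -0.0], [-0.0, -0.001, -0.001], [-0.0, -0.001, -0.001], [-0.0, -0.001, -0.001], [-0.0, -0.001, -0.001], [-0.0, -0.001, -0.001], [-0.0, -0.001, -0.001], [-0.0, -0.001, -0.001], [-0.0, -0.001, -0.001]] 10
```

Request:
jog_arm(
  travel=[
    [-0.001,0.001,0.024],
    [-0.003,0.002,0.049],
    [-0.004,0.003,0.073],
    [-0.006,0.004,0.097],
    [-0.006,0.004,0.097],
    [-0.006,0.004,0.097],
    [-0.006,0.004,0.097],
    [-0.006,0.004,0.097],
    [-0.006,0.004,0.097],
    [-0.006,0.004,0.097],
  ],
  dr=[
    [0,0,0],
    [0,0,0],
    [0,0,0],
    [0,0,0],
    [0,0,0],
    [0,0,0],
    [0,0,0],
    [0,0,0],
    [0,0,0],
    [0,0,0],
  ],
  claw=[1,1,1,1,1,0.6,0.6,0.6,0.6,0.6],
  newtons=20,
)

```text
time_s: 17.35
tcp_pos: [0.5436, 0.2933, -0.025]
eef_rot: [180.0, 0.0, -149.2]
contact_force: [0.0, 1.4, 4.4]
gripper_width: 0.0637
gripper_force: 20.0
```

```bash
cat >> h.py <<'E'
MK={k:post(90,d)-np.array([.001,.001]) for k,d in((1,.095),(2,.165),(3,.235))}
def place(k,zoff,zhi=.13):
    s=r.get_state();p=s['tcp_pos'];x,y=MK[k];print(MK[k],s['gripper_width'],s['gripper_force'])
    d=np.hypot(x-p[0],y-p[1]);n=max(5,int(np.ceil(d/.045)));
    plan([(3,p[0],p[1],zhi,s['eef_rot'][2]),(n,x,y,zhi,-127.6),(2,x,y,zhi,-127.6)]+[(4,x,y,zoff+.03,-127.6),(3,x,y,zoff,-127.6),(2,x,y,zoff,-127.6)])
E
python3 - <<'E'
from h import *
place(3,.028)
E
```

```text
[0.58488411 0.06678807] 0.06373660294766119 20.000459253787994
"travel": [[-0.0, 0.0, -0.079], [-0.0, 0.0, -0.157], [-0.0, 0.0, -0.236], [0.027, -0.072, -0.236], [0.054, -0.144, -0.236], [0.08, -0.216, -0.236], [0.107, -0.288, -0.236], [0.134, -0.359, -0.236], [0.161, -0.431, -0.236], [0.161, -0.431, -0.236]] 
"dr": [[0.0, 0.0, 0.0], [0.0, 0.0, 0.0], [0.0, 0.0, 0.0], [0.0, 0.0, -0.01], [0.0, 0.0, -0.02], [0.0, 0.0, -0.03], [0.0, 0.0, -0.04], [0.0, 0.0, -0.05], [0.0, 0.0, -0.06], [0.0, 0.0, -0.06]] 10
"travel": [[0.161, -0.431, -0.236], [0.161, -0.431, -0.2], [0.161, -0.431, -0.164], [0.161, -0.431, -0.128], [0.161, -0.431, -0.092], [0.161, -0.431, -0.072], [0.161, -0.431, -0.052], [0.161, -0.431, -0.032], [0.161, -0.431, -0.032], [0.161, -0.431, -0.032]] 
"dr": [[0.0, 0.0, -0.06], [0.0, 0.0, -0.06], [0.0, 0.0, -0.06], [0.0, 0.0, -0.06], [0.0, 0.0, -0.06], [0.0, 0.0, -0.06], [0.0, 0.0, -0.06], [0.0, 0.0, -0.06], [0.0, 0.0, -0.06], [0.0, 0.0, -0.06]] 10
```

Request:
jog_arm(
  travel=[
    [0,0,-0.079],
    [0,0,-0.157],
    [0,0,-0.236],
    [0.027,-0.072,-0.236],
    [0.054,-0.144,-0.236],
    [0.08,-0.216,-0.236],
    [0.107,-0.288,-0.236],
    [0.134,-0.359,-0.236],
    [0.161,-0.431,-0.236],
    [0.161,-0.431,-0.236],
  ],
  dr=[
    [0,0,0],
    [0,0,0],
    [0,0,0],
    [0,0,-0.01],
    [0,0,-0.02],
    [0,0,-0.03],
    [0,0,-0.04],
    [0,0,-0.05],
    [0,0,-0.06],
    [0,0,-0.06],
  ],
  claw=[0.6,0.6,0.6,0.6,0.6,0.6,0.6,0.6,0.6,0.6],
)

```text
time_s: 18.6
tcp_pos: [0.5841, 0.0642, 0.092]
eef_rot: [180.0, -0.1, -127.8]
contact_force: [-0.1, 0.7, -1.5]
gripper_width: 0.0631
gripper_force: 20.0
```

Run:
```python
from h import *
s=r.get_state();x,y=MK[3];print(s['tcp_pos'],s['contact_force'])
plan([(2,x,y,.13,-127.6),(4,x,y,.05,-127.6),(3,x,y,.031,-127.6),(1,x,y,.031,-127.6)])
```

```text
[0.58405833 0.06424196 0.09197618] [-0.1313931   0.70190841 -1.52505149]
"travel": [[-0.003, 0.001, -0.001], [-0.005, 0.002, -0.002], [-0.005, 0.002, 0.038], [-0.005, 0.002, 0.078], [-0.005, 0.002, 0.118], [-0.005, 0.002, 0.158], [-0.005, 0.002, 0.171], [-0.005, 0.002, 0.183], [-0.005, 0.002, 0.196], [-0.005, 0.002, 0.196]] 
"dr": [[0.0, -0.0, -0.0], [0.0, -0.0, -0.0], [0.0, -0.0, -0.0], [0.0, -0.0, -0.0], [0.0, -0.0, -0.0], [0.0, -0.0, -0.0], [0.0, -0.0, -0.0], [0.0, -0.0, -0.0], [0.0, -0.0, -0.0], [0.0, -0.0, -0.0]] 10
```

Request:
jog_arm(
  travel=[
    [-0.003,0.001,0],
    [-0.005,0.002,0],
    [-0.005,0.002,0.038],
    [-0.005,0.002,0.078],
    [-0.005,0.002,0.118],
    [-0.005,0.002,0.158],
    [-0.005,0.002,0.171],
    [-0.005,0.002,0.183],
    [-0.005,0.002,0.196],
    [-0.005,0.002,0.196],
  ],
  dr=[
    [0,0,0],
    [0,0,0],
    [0,0,0],
    [0,0,0],
    [0,0,0],
    [0,0,0],
    [0,0,0],
    [0,0,0],
    [0,0,0],
    [0,0,0],
  ],
  claw=[0.6,0.6,0.6,0.6,0.6,0.6,0.6,0.6,0.6,0.6],
)

```text
time_s: 19.85
tcp_pos: [0.5852, 0.0693, -0.0055]
eef_rot: [180.0, -0.0, -127.6]
contact_force: [-0.2, -1.0, -1.4]
gripper_width: 0.0639
gripper_force: 20.0
```

Request:
jog_arm(
  travel=[
    [0,0,0],
    [0,0,0],
    [0,0,0],
    [0,0,0],
    [0,0,0],
    [0,0,-0.03],
    [0,0,-0.08],
    [0,0,-0.14],
    [0,0,-0.22],
    [0,0,-0.3],
  ],
  dr=[
    [0,0,0],
    [0,0,0],
    [0,0,0],
    [0,0,0],
    [0,0,0],
    [0,0,0],
    [0,0,0],
    [0,0,0],
    [0,0,0],
    [0,0,0],
  ],
  claw=[0.6,0.85,0.85,0.85,0.85,0.85,0.85,1,1,1],
)

```text
time_s: 21.1
tcp_pos: [0.5853, 0.0692, 0.147]
eef_rot: [-180.0, 0.0, -127.6]
contact_force: [1.1, 0.2, -0.3]
gripper_width: 0.0873
gripper_force: 0.0
```

Run:
```python
from h import *
c=cap('top');print('top',tins(c),MK[3]);save(c,'t6')
g=(.513,.400)
plan([(2,*r.get_state()['tcp_pos'][:2],.19,-127.6),(8,*g,.19,-165),(6,*g,.06,-165),(4,*g,.013,-165)])
```

```text
top {'red': [(70, [0.5805, 0.065], 0.0227, 0.06)], 'green': [], 'blue': [(63, [0.4364, 0.229], 0.0248, 0.0429)]} [0.58488411 0.06678807]
"travel": [[0.0, 0.0, 0.0], [0.0, 0.0, 0.0], [-0.054, 0.065, 0.0], [-0.108, 0.131, 0.0], [-0.162, 0.196, 0.0], [-0.216, 0.261, 0.0], [-0.27, 0.326, 0.0], [-0.324, 0.392, 0.0], [-0.378, 0.457, 0.0], [-0.432, 0.522, 0.0]] 
"dr": [[-0.001, 0.001, 0.0], [-0.001, 0.001, 0.0], [-0.001, 0.001, 0.013], [-0.001, 0.001, 0.026], [-0.001, 0.001, 0.039], [-0.001, 0.001, 0.052], [-0.001, 0.001, 0.065], [-0.001, 0.001, 0.078], [-0.001, 0.001, 0.091], [-0.001, 0.001, 0.104]] 10
"travel": [[-0.431, 0.522, 0.043], [-0.431, 0.523, 0.087], [-0.431, 0.523, 0.13], [-0.431, 0.523, 0.173], [-0.43, 0.523, 0.217], [-0.43, 0.524, 0.26], [-0.43, 0.524, 0.284], [-0.43, 0.524, 0.307], [-0.43, 0.524, 0.331], [-0.429, 0.524, 0.354]] 
"dr": [[-0.001, 0.001, 0.104], [-0.001, 0.001, 0.104], [-0.001, 0.001, 0.104], [-0.001, 0.001, 0.104], [-0.001, 0.001, 0.104], [-0.001, 0.001, 0.104], [-0.001, 0.001, 0.104], [-0.001, 0.001, 0.104], [-0.001, 0.001, 0.104], [-0.001, 0.001, 0.104]] 10
```

Request:
jog_arm(
  travel=[
    [0,0,0],
    [-0.054,0.065,0.0],
    [-0.108,0.131,0.0],
    [-0.162,0.196,0.0],
    [-0.216,0.261,0.0],
    [-0.27,0.326,0.0],
    [-0.324,0.392,0.0],
    [-0.378,0.457,0.0],
    [-0.432,0.522,0.0],
    [-0.431,0.522,0.0],
  ],
  dr=[
    [0,0,0],
    [0,0,0.013],
    [0,0,0.026],
    [0,0,0.039],
    [0,0,0.052],
    [0,0,0.065],
    [0,0,0.078],
    [0,0,0.091],
    [0,0,0.104],
    [0,0,0.104],
  ],
  claw=[1,1,1,1,1,1,1,1,1,1],
)

```text
time_s: 22.4
tcp_pos: [0.5089, 0.4014, 0.1434]
eef_rot: [-179.9, -0.1, -165.0]
contact_force: [0.6, -0.7, -0.7]
gripper_width: 0.0876
gripper_force: 0.0
```

Run:
```python
from h import *
c=cap('wrist');t=tins(c);print(t,r.get_state()['tcp_pos'])
g=np.array([.513,.4]) if not t['green'] else (np.array(t['green'][0][1])+[-.001,0])
plan([(1,*g,.18,-165),(5,*g,.06,-165),(3,*g,.014,-165),(1,*g,.014,-165)])
```

```text
{'red': [], 'green': [(1647, [0.5143, 0.4006], 0.0257, 0.0423)], 'blue': [(2305, [0.4371, 0.2298], 0.0276, 0.0421)]} [0.50911783 0.39994646 0.14351068]
"travel": [[-0.008, -0.001, 0.001], [-0.008, -0.001, 0.049], [-0.009, -0.001, 0.097], [-0.009, -0.001, 0.145], [-0.009, -0.001, 0.193], [-0.009, -0.001, 0.241], [-0.009, -0.001, 0.272], [-0.009, -0.001, 0.302], [-0.009, -0.001, 0.333], [-0.009, -0.001, 0.333]] 
"dr": [[-0.0, -0.0, 0.0], [-0.0, -0.0, 0.0], [-0.0, -0.0, 0.0], [-0.0, -0.0, 0.0], [-0.0, -0.0, 0.0], [-0.0, -0.0, 0.0], [-0.0, -0.0, 0.0], [-0.0, -0.0, 0.0], [-0.0, -0.0, 0.0], [-0.0, -0.0, 0.0]] 10
```

Request:
jog_arm(
  travel=[
    [-0.008,-0.001,0.001],
    [-0.008,-0.001,0.049],
    [-0.009,-0.001,0.097],
    [-0.009,-0.001,0.145],
    [-0.009,-0.001,0.193],
    [-0.009,-0.001,0.241],
    [-0.009,-0.001,0.272],
    [-0.009,-0.001,0.302],
    [-0.009,-0.001,0.333],
    [-0.009,-0.001,0.333],
  ],
  dr=[
    [0,0,0],
    [0,0,0],
    [0,0,0],
    [0,0,0],
    [0,0,0],
    [0,0,0],
    [0,0,0],
    [0,0,0],
    [0,0,0],
    [0,0,0],
  ],
  claw=[1,1,1,1,1,1,1,1,1,1],
)

```text
time_s: 23.7
tcp_pos: [0.5141, 0.3992, -0.0233]
eef_rot: [-179.9, -0.1, -165.1]
contact_force: [-0.4, 0.5, -0.3]
gripper_width: 0.0877
gripper_force: 0.0
```

Request:
jog_arm(
  travel=[
    [0,0,0],
    [0,0,0],
    [0,0,0],
    [0,0,0],
    [0,0,0],
    [0,0,0],
    [0,0,0],
    [0,0,-0.07],
    [0,0,-0.14],
    [0,0,-0.22],
  ],
  dr=[
    [0,0,0],
    [0,0,0],
    [0,0,0],
    [0,0,0],
    [0,0,0],
    [0,0,0],
    [0,0,0],
    [0,0,0],
    [0,0,0],
    [0,0,0],
  ],
  claw=[1,0.6,0.6,0.6,0.6,0.6,0.6,0.6,0.6,0.6],
  newtons=20,
)

```text
time_s: 24.95
tcp_pos: [0.5139, 0.399, 0.0879]
eef_rot: [-179.9, -0.1, -165.1]
contact_force: [0.2, 1.0, -2.8]
gripper_width: 0.0637
gripper_force: 20.0
```

Run:
```python
from h import *
s=r.get_state();print(s['tcp_pos'],s['gripper_width'])
plan([(9,*MK[2],.13,-127.6),(1,*MK[2],.13,-127.6)])
```

```text
[0.51394533 0.39902916 0.0878793 ] 0.06368309475475303
"travel": [[0.016, -0.085, -0.001], [0.032, -0.17, -0.002], [0.048, -0.255, -0.003], [0.064, -0.339, -0.004], [0.081, -0.424, -0.005], [0.097, -0.509, -0.006], [0.113, -0.594, -0.007], [0.129, -0.679, -0.008], [0.145, -0.764, -0.009], [0.145, -0.764, -0.009]] 
"dr": [[-0.0, -0.0, -0.012], [-0.0, -0.0, -0.023], [-0.0, -0.0, -0.035], [-0.0, -0.0, -0.046], [-0.0, -0.0, -0.058], [-0.0, -0.0, -0.069], [-0.0, -0.0, -0.081], [-0.0, -0.0, -0.093], [-0.0, -0.0, -0.104], [-0.0, -0.0, -0.104]] 10
```

Request:
jog_arm(
  travel=[
    [0.016,-0.085,-0.001],
    [0.032,-0.17,-0.002],
    [0.048,-0.255,-0.003],
    [0.064,-0.339,-0.004],
    [0.081,-0.424,-0.005],
    [0.097,-0.509,-0.006],
    [0.113,-0.594,-0.007],
    [0.129,-0.679,-0.008],
    [0.145,-0.764,-0.009],
    [0.145,-0.764,-0.009],
  ],
  dr=[
    [0,0,-0.012],
    [0,0,-0.023],
    [0,0,-0.035],
    [0,0,-0.046],
    [0,0,-0.058],
    [0,0,-0.069],
    [0,0,-0.081],
    [0,0,-0.093],
    [0,0,-0.104],
    [0,0,-0.104],
  ],
  claw=[0.6,0.6,0.6,0.6,0.6,0.6,0.6,0.6,0.6,0.6],
)

```text
time_s: 26.2
tcp_pos: [0.5421, 0.0095, 0.0919]
eef_rot: [179.9, -0.1, -127.8]
contact_force: [0.2, 0.0, -2.4]
gripper_width: 0.0633
gripper_force: 20.0
```

Run:
```python
from h import *
c=cap('wrist');print(tins(c))
x,y=MK[2];print(MK,r.get_state()['tcp_pos'])
plan([(2,x,y,.13,-127.6),(3,x,y,.055,-127.6),(3,x,y,.033,-127.6),(2,x,y,.033,-127.6)])
```

```text
{'red': [], 'green': [], 'blue': []}
{1: array([ 0.49946379, -0.04413248]), 2: array([0.54217395, 0.01132779]), 3: array([0.58488411, 0.06678807])} [0.54232685 0.01069832 0.09199921]
"travel": [[-0.0, 0.001, -0.001], [-0.001, 0.001, -0.002], [-0.001, 0.001, 0.048], [-0.001, 0.001, 0.098], [-0.001, 0.001, 0.148], [-0.001, 0.001, 0.163], [-0.001, 0.001, 0.177], [-0.001, 0.001, 0.192], [-0.001, 0.001, 0.192], [-0.001, 0.001, 0.192]] 
"dr": [[0.0, -0.0, -0.0], [0.0, -0.0, -0.001], [0.0, -0.0, -0.001], [0.0, -0.0, -0.001], [0.0, -0.0, -0.001], [0.0, -0.0, -0.001], [0.0, -0.0, -0.001], [0.0, -0.0, -0.001], [0.0, -0.0, -0.001], [0.0, -0.0, -0.001]] 10
```

Request:
jog_arm(
  travel=[
    [0,0.001,0],
    [0,0.001,0],
    [0,0.001,0.048],
    [0,0.001,0.098],
    [0,0.001,0.148],
    [0,0.001,0.163],
    [0,0.001,0.177],
    [0,0.001,0.193],
    [0,0.001,0.193],
    [0,0.001,0.193],
  ],
  dr=[
    [0,0,0],
    [0,0,0],
    [0,0,0],
    [0,0,0],
    [0,0,0],
    [0,0,0],
    [0,0,0],
    [0,0,0],
    [0,0,0],
    [0,0,0],
  ],
  claw=[0.6,0.6,0.6,0.6,0.6,0.6,0.6,0.6,0.6,0.6],
)

```text
time_s: 27.5
tcp_pos: [0.5428, 0.0126, -0.0037]
eef_rot: [-180.0, 0.0, -127.6]
contact_force: [-0.2, -0.8, -1.1]
gripper_width: 0.0636
gripper_force: 20.0
```

Request:
jog_arm(
  travel=[
    [0,0,0],
    [0,0,0],
    [0,0,0],
    [0,0,0],
    [0,0,0],
    [0,0,-0.03],
    [0,0,-0.08],
    [0,0,-0.14],
    [0,0,-0.22],
    [0,0,-0.3],
  ],
  dr=[
    [0,0,0],
    [0,0,0],
    [0,0,0],
    [0,0,0],
    [0,0,0],
    [0,0,0],
    [0,0,0],
    [0,0,0],
    [0,0,0],
    [0,0,0],
  ],
  claw=[0.6,0.85,0.85,0.85,0.85,0.85,0.85,1,1,1],
)

```text
time_s: 28.75
tcp_pos: [0.5425, 0.0124, 0.1485]
eef_rot: [-180.0, 0.0, -127.6]
contact_force: [0.2, -0.1, -0.4]
gripper_width: 0.0877
gripper_force: 0.0
```

Run:
```python
from h import *
c=cap('top');print('top',tins(c))
g=(.4372,.2295)
plan([(8,*g,.19,-165),(2,*g,.19,-165)])
```

```text
top {'red': [], 'green': [], 'blue': []}
"travel": [[-0.026, 0.055, 0.0], [-0.053, 0.109, 0.0], [-0.079, 0.164, 0.0], [-0.106, 0.218, 0.001], [-0.132, 0.273, 0.001], [-0.159, 0.327, 0.001], [-0.185, 0.382, 0.001], [-0.211, 0.436, 0.001], [-0.211, 0.436, 0.001], [-0.211, 0.436, 0.001]] 
"dr": [[-0.001, 0.001, 0.013], [-0.001, 0.001, 0.026], [-0.001, 0.001, 0.039], [-0.001, 0.001, 0.052], [-0.001, 0.001, 0.065], [-0.001, 0.001, 0.078], [-0.001, 0.001, 0.091], [-0.001, 0.001, 0.104], [-0.001, 0.001, 0.104], [-0.001, 0.001, 0.104]] 10
```

Request:
jog_arm(
  travel=[
    [-0.026,0.055,0.0],
    [-0.053,0.109,0.0],
    [-0.079,0.164,0.0],
    [-0.106,0.218,0],
    [-0.132,0.273,0],
    [-0.159,0.327,0],
    [-0.185,0.382,0],
    [-0.211,0.436,0],
    [-0.211,0.436,0],
    [-0.211,0.436,0],
  ],
  dr=[
    [0,0,0.013],
    [0,0,0.026],
    [0,0,0.039],
    [0,0,0.052],
    [0,0,0.065],
    [0,0,0.078],
    [0,0,0.091],
    [0,0,0.104],
    [0,0,0.104],
    [0,0,0.104],
  ],
  claw=[1,1,1,1,1,1,1,1,1,1],
)

```text
time_s: 30.05
tcp_pos: [0.4344, 0.2291, 0.1466]
eef_rot: [180.0, 0.0, -165.0]
contact_force: [0.9, -1.1, -0.2]
gripper_width: 0.0878
gripper_force: 0.0
```

Run:
```python
from h import *
c=cap('wrist');t=tins(c);print(t,r.get_state()['tcp_pos'])
c=cap('top');print('top',tins(c))
if t['blue']:
    g=np.array(t['blue'][0][1])+[-.001,0]
    plan([(1,*g,.18,-165),(5,*g,.06,-165),(3,*g,.014,-165),(1,*g,.014,-165)])
```

```text
{'red': [], 'green': [(891, [0.5403, 0.0126], 0.027, 0.0604), (120, [0.5308, 0.0241], 0.0269, 0.0366)], 'blue': [(1643, [0.437, 0.2289], 0.0259, 0.0422)]} [0.43449426 0.22879832 0.14644994]
top {'red': [(158, [0.583, 0.068], 0.0249, 0.0591)], 'green': [(153, [0.5406, 0.0121], 0.0251, 0.0595)], 'blue': []}
"travel": [[-0.003, -0.0, 0.007], [-0.003, -0.0, 0.055], [-0.003, -0.0, 0.103], [-0.003, -0.0, 0.151], [-0.003, -0.0, 0.199], [-0.003, -0.0, 0.247], [-0.003, -0.0, 0.277], [-0.003, -0.0, 0.308], [-0.003, -0.0, 0.339], [-0.003, -0.0, 0.339]] 
"dr": [[0.0, 0.0, -0.0], [0.0, 0.0, -0.0], [0.0, 0.0, -0.0], [0.0, 0.0, -0.0], [0.0, 0.0, -0.0], [0.0, 0.0, -0.0], [0.0, 0.0, -0.0], [0.0, 0.0, -0.0], [0.0, 0.0, -0.0], [0.0, 0.0, -0.0]] 10
```

Red and green stand well on their marks. Now the blue one.

Request:
jog_arm(
  travel=[
    [-0.003,0,0.007],
    [-0.003,0,0.055],
    [-0.003,0,0.103],
    [-0.003,0,0.151],
    [-0.003,0,0.199],
    [-0.003,0,0.247],
    [-0.003,0,0.277],
    [-0.003,0,0.308],
    [-0.003,0,0.339],
    [-0.003,0,0.339],
  ],
  dr=[
    [0,0,0],
    [0,0,0],
    [0,0,0],
    [0,0,0],
    [0,0,0],
    [0,0,0],
    [0,0,0],
    [0,0,0],
    [0,0,0],
    [0,0,0],
  ],
  claw=[1,1,1,1,1,1,1,1,1,1],
)

```text
time_s: 31.4
tcp_pos: [0.4354, 0.2284, -0.0246]
eef_rot: [-179.9, -0.1, -165.1]
contact_force: [0.3, 0.1, -0.1]
gripper_width: 0.0878
gripper_force: 0.0
```

Request:
jog_arm(
  travel=[
    [0,0,0],
    [0,0,0],
    [0,0,0],
    [0,0,0],
    [0,0,0],
    [0,0,0],
    [0,0,0],
    [0,0,-0.07],
    [0,0,-0.14],
    [0,0,-0.22],
  ],
  dr=[
    [0,0,0],
    [0,0,0],
    [0,0,0],
    [0,0,0],
    [0,0,0],
    [0,0,0],
    [0,0,0],
    [0,0,0],
    [0,0,0],
    [0,0,0],
  ],
  claw=[1,0.6,0.6,0.6,0.6,0.6,0.6,0.6,0.6,0.6],
  newtons=20,
)

```text
time_s: 32.65
tcp_pos: [0.4351, 0.2289, 0.0869]
eef_rot: [-180.0, -0.1, -165.1]
contact_force: [-0.2, 1.0, -1.9]
gripper_width: 0.0641
gripper_force: 20.0
```

Run:
```python
from h import *
s=r.get_state();print(s['tcp_pos'],s['gripper_width'])
plan([(9,*MK[1],.13,-127.6),(1,*MK[1],.13,-127.6)])
```

```text
[0.43509037 0.2289327  0.08690645] 0.0640678199330682
"travel": [[0.002, -0.062, -0.001], [0.004, -0.125, -0.003], [0.005, -0.187, -0.004], [0.007, -0.249, -0.005], [0.009, -0.312, -0.007], [0.011, -0.374, -0.008], [0.013, -0.436, -0.009], [0.014, -0.499, -0.01], [0.016, -0.561, -0.012], [0.016, -0.561, -0.012]] 
"dr": [[-0.0, -0.0, -0.012], [-0.0, -0.0, -0.023], [-0.0, -0.0, -0.035], [-0.0, -0.0, -0.046], [-0.0, -0.0, -0.058], [-0.0, -0.0, -0.069], [-0.0, -0.0, -0.081], [-0.0, -0.0, -0.093], [-0.0, -0.0, -0.104], [-0.0, -0.0, -0.104]] 10
```

Request:
jog_arm(
  travel=[
    [0.002,-0.062,-0.001],
    [0.004,-0.125,-0.003],
    [0.005,-0.187,-0.004],
    [0.007,-0.249,-0.005],
    [0.009,-0.312,-0.007],
    [0.011,-0.374,-0.008],
    [0.013,-0.436,-0.009],
    [0.014,-0.499,-0.01],
    [0.016,-0.561,-0.012],
    [0.016,-0.561,-0.012],
  ],
  dr=[
    [0,0,-0.012],
    [0,0,-0.023],
    [0,0,-0.035],
    [0,0,-0.046],
    [0,0,-0.058],
    [0,0,-0.069],
    [0,0,-0.081],
    [0,0,-0.093],
    [0,0,-0.104],
    [0,0,-0.104],
  ],
  claw=[0.6,0.6,0.6,0.6,0.6,0.6,0.6,0.6,0.6,0.6],
)

```text
time_s: 33.9
tcp_pos: [0.4999, -0.0451, 0.0919]
eef_rot: [179.9, -0.1, -127.7]
contact_force: [-1.2, 0.7, -1.6]
gripper_width: 0.0635
gripper_force: 20.0
```

Run:
```python
from h import *
x,y=MK[1]; print(r.get_state()['tcp_pos'])
c=cap('top');print('top',tins(c))
plan([(2,x,y,.13,-127.6),(3,x,y,.055,-127.6),(3,x,y,.033,-127.6),(2,x,y,.033,-127.6)])
```

```text
[ 0.49994586 -0.04514625  0.09188399]
top {'red': [], 'green': [], 'blue': []}
"travel": [[0.0, 0.0, -0.001], [0.0, 0.001, -0.002], [0.0, 0.001, 0.048], [0.0, 0.001, 0.098], [0.0, 0.001, 0.148], [-0.0, 0.001, 0.163], [-0.0, 0.001, 0.177], [-0.0, 0.001, 0.192], [-0.0, 0.001, 0.192], [-0.0, 0.001, 0.192]] 
"dr": [[0.0, -0.0, -0.0], [0.0, -0.0, -0.0], [0.0, -0.0, -0.0], [0.0, -0.0, -0.0], [0.0, -0.0, -0.0], [0.0, -0.0, -0.0], [0.0, -0.0, -0.0], [0.0, -0.0, -0.0], [0.0, -0.0, -0.0], [0.0, -0.0, -0.0]] 10
```

Request:
jog_arm(
  travel=[
    [0,0.001,0],
    [0,0.001,0],
    [0,0.001,0.048],
    [0,0.001,0.098],
    [0,0.001,0.148],
    [0,0.001,0.163],
    [0,0.001,0.177],
    [0,0.001,0.194],
    [0,0.001,0.194],
    [0,0.001,0.194],
  ],
  dr=[
    [0,0,0],
    [0,0,0],
    [0,0,0],
    [0,0,0],
    [0,0,0],
    [0,0,0],
    [0,0,0],
    [0,0,0],
    [0,0,0],
    [0,0,0],
  ],
  claw=[0.6,0.6,0.6,0.6,0.6,0.6,0.6,0.6,0.6,0.6],
)

```text
time_s: 35.2
tcp_pos: [0.5002, -0.0432, -0.0041]
eef_rot: [-180.0, 0.0, -127.6]
contact_force: [-0.3, -0.1, -1.6]
gripper_width: 0.0637
gripper_force: 20.0
```

Request:
jog_arm(
  travel=[
    [0,0,0],
    [0,0,0],
    [0,0,0],
    [0,0,0],
    [0,0,0],
    [0,0,-0.03],
    [0,0,-0.08],
    [0,0,-0.14],
    [0,0,-0.22],
    [0,0,-0.3],
  ],
  dr=[
    [0,0,0],
    [0,0,0],
    [0,0,0],
    [0,0,0],
    [0,0,0],
    [0,0,0],
    [0,0,0],
    [0,0,0],
    [0,0,0],
    [0,0,0],
  ],
  claw=[0.6,0.85,0.85,0.85,0.85,0.85,0.85,1,1,1],
)

```text
time_s: 36.45
tcp_pos: [0.4997, -0.0433, 0.1468]
eef_rot: [180.0, -0.0, -127.6]
contact_force: [0.6, -0.1, -0.8]
gripper_width: 0.0872
gripper_force: 0.0
```

Run:
```python
from h import *
x,y=post(90)
plan([(6,x,y,.19,-127.6),(2,x,y,.19,-127.6),(2,x,y,.14,-127.6)])
```

```text
"travel": [[-0.065, -0.0, -0.002], [-0.13, -0.0, -0.004], [-0.196, -0.0, -0.006], [-0.261, -0.001, -0.008], [-0.326, -0.001, -0.01], [-0.391, -0.001, -0.012], [-0.391, -0.001, -0.012], [-0.391, -0.001, -0.012], [-0.391, -0.001, 0.038], [-0.391, -0.001, 0.088]] 
"dr": [[0.0, -0.0, -0.0], [0.0, -0.0, -0.0], [0.0, -0.0, -0.0], [0.0, -0.0, -0.0], [0.0, -0.0, -0.0], [0.0, -0.0, -0.0], [0.0, -0.0, -0.0], [0.0, -0.0, -0.0], [0.0, -0.0, -0.0], [0.0, -0.0, -0.0]] 10
```

Request:
jog_arm(
  travel=[
    [-0.065,0,-0.002],
    [-0.13,0,-0.004],
    [-0.196,0,-0.006],
    [-0.261,0,-0.008],
    [-0.326,0,-0.01],
    [-0.391,0,-0.012],
    [-0.391,0,-0.012],
    [-0.391,0,-0.012],
    [-0.391,0,0.038],
    [-0.391,0,0.088],
  ],
  dr=[
    [0,0,0],
    [0,0,0],
    [0,0,0],
    [0,0,0],
    [0,0,0],
    [0,0,0],
    [0,0,0],
    [0,0,0],
    [0,0,0],
    [0,0,0],
  ],
  claw=[1,1,0.5,0.5,0.5,0.5,0.5,0.5,0.5,0.5],
)

```text
time_s: 37.7
tcp_pos: [0.619, 0.1109, 0.1016]
eef_rot: [-180.0, 0.1, -127.7]
contact_force: [0.4, -0.2, -0.4]
gripper_width: 0.0435
gripper_force: 0.0
```

Run:
```python
from h import *
c=cap('wrist');save(c,'w7');print(tins(c),MK)
print(c['s']['tcp_pos'])
c2=cap('top');print('top',tins(c2))
x,y=post(90)
plan([(2,x,y,.135,-127.6),(6,x,y,.04,-127.6),(2,x,y,.04,-127.6)])
```

```text
{'red': [(2958, [0.5857, 0.0671], 0.0257, 0.0599)], 'green': [(3798, [0.5439, 0.0124], 0.026, 0.0601)], 'blue': []} {1: array([ 0.49946379, -0.04413248]), 2: array([0.54217395, 0.01132779]), 3: array([0.58488411, 0.06678807])}
[0.61896513 0.11088248 0.10161   ]
top {'red': [(147, [0.5837, 0.0681], 0.0247, 0.0592)], 'green': [(153, [0.5414, 0.0122], 0.0248, 0.0599)], 'blue': [(162, [0.4998, -0.0421], 0.0243, 0.0593)]}
"travel": [[-0.003, -0.001, 0.001], [-0.005, -0.003, 0.002], [-0.005, -0.003, 0.034], [-0.005, -0.003, 0.065], [-0.005, -0.003, 0.097], [-0.006, -0.003, 0.129], [-0.006, -0.003, 0.16], [-0.006, -0.003, 0.192], [-0.006, -0.003, 0.192], [-0.006, -0.003, 0.192]] 
"dr": [[0.0, -0.001, -0.0], [0.0, -0.001, -0.0], [0.0, -0.001, -0.0], [0.0, -0.001, -0.0], [0.0, -0.001, -0.0], [0.0, -0.001, -0.0], [0.0, -0.001, -0.0], [0.0, -0.001, -0.0], [0.0, -0.001, -0.0], [0.0, -0.001, -0.0]] 10
```

View pics/w7.png

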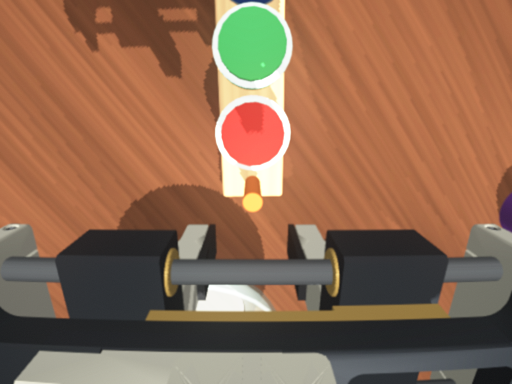

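The picture shows red (253,134) and green (252,45) upright on their marks with the post (252,202) centred between the fingers; the top view has blue on mark 1. Cage the post and swing gently.

Request:
jog_arm(
  travel=[
    [-0.003,-0.001,0.001],
    [-0.005,-0.003,0.002],
    [-0.005,-0.003,0.034],
    [-0.005,-0.003,0.065],
    [-0.005,-0.003,0.097],
    [-0.006,-0.003,0.129],
    [-0.006,-0.003,0.16],
    [-0.006,-0.003,0.192],
    [-0.006,-0.003,0.192],
    [-0.006,-0.003,0.192],
  ],
  dr=[
    [0,0,0],
    [0,0,0],
    [0,0,0],
    [0,0,0],
    [0,0,0],
    [0,0,0],
    [0,0,0],
    [0,0,0],
    [0,0,0],
    [0,0,0],
  ],
  claw=[0.5,0.5,0.5,0.5,0.5,0.5,0.5,0.5,0.25,0.25],
  newtons=10,
)

```text
time_s: 39.05
tcp_pos: [0.6227, 0.1132, 0.0058]
eef_rot: [-180.0, 0.0, -127.6]
contact_force: [0.2, 0.5, 0.0]
gripper_width: 0.0292
gripper_force: 0.0
```

Run:
```python
from h import *
def w(a,n=1): t=post(a); return (n,t[0],t[1],.04,HOME+a-180)
s=r.get_state();print(s['gripper_width'],s['gripper_force'])
plan([w(a) for a in (89.5,88.9,88.2,87.4,86.4,85.2,83.8,82.2,80.4,78.4)])
plan([w(a) for a in np.arange(76.4,-8,-2)],start=[*post(78.4),.003,HOME+78.4-180])
```

```text
0.02918742759497686 0.0
"travel": [[0.007, -0.002, 0.006], [0.007, -0.008, 0.006], [0.007, -0.015, 0.006], [0.007, -0.023, 0.006], [0.008, -0.033, 0.006], [0.009, -0.046, 0.006], [0.01, -0.06, 0.006], [0.012, -0.076, 0.006], [0.015, -0.094, 0.006], [0.019, -0.114, 0.006]] 
"dr": [[-0.0, 0.0, 0.001], [-0.0, 0.0, 0.003], [-0.0, 0.0, 0.005], [-0.0, 0.0, 0.007], [-0.0, 0.0, 0.01], [-0.0, 0.0, 0.013], [-0.0, 0.0, 0.017], [-0.0, 0.0, 0.022], [-0.0, 0.0, 0.027], [-0.0, 0.0, 0.032]] 10
"travel": [[0.0, -0.02, -0.0], [0.001, -0.04, -0.0], [0.003, -0.061, -0.0], [0.006, -0.081, -0.0], [0.009, -0.101, -0.0], [0.013, -0.121, -0.0], [0.017, -0.14, -0.0], [0.022, -0.16, -0.0], [0.028, -0.179, -0.0], [0.035, -0.198, -0.0]] 
"dr": [[0.0, -0.0, 0.006], [0.0, -0.0, 0.011], [-0.0, -0.0, 0.017], [0.0, -0.0, 0.022], [0.0, -0.0, 0.028], [0.0, -0.0, 0.033], [0.0, -0.0, 0.039], [0.0, -0.0, 0.044], [0.0, -0.0, 0.05], [0.0, -0.0, 0.056]] 10
"travel": [[0.042, -0.217, -0.0], [0.05, -0.236, -0.0], [0.059, -0.254, -0.0], [0.068, -0.272, -0.0], [0.078, -0.29, -0.0], [0.088, -0.307, -0.0], [0.099, -0.324, -0.0], [
[... 626 characters left out ...]
 [0.0, -0.0, 0.144], [-0.0, -0.0, 0.15], [0.0, -0.0, 0.156], [0.0, -0.0, 0.161], [0.0, -0.0, 0.167]] 10
"travel": [[0.308, -0.512, -0.0], [0.326, -0.521, -0.0], [0.344, -0.53, -0.0], [0.363, -0.538, -0.0], [0.382, -0.545, -0.0], [0.401, -0.552, -0.0], [0.42, -0.558, -0.0], [0.44, -0.563, -0.0], [0.459, -0.567, -0.0], [0.479, -0.571, -0.0]] 
"dr": [[0.0, -0.0, 0.172], [-0.0, -0.0, 0.178], [0.0, -0.0, 0.183], [0.0, -0.0, 0.189], [0.0, -0.0, 0.194], [0.0, -0.0, 0.2], [0.0, -0.0, 0.206], [0.0, -0.0, 0.211], [0.0, -0.0, 0.217], [0.0, -0.0, 0.222]] 10
"travel": [[0.499, -0.574, -0.0], [0.519, -0.577, -0.0], [0.54, -0.579, -0.0]] 
"dr": [[0.0, -0.0, 0.228], [0.0, -0.0, 0.233], [0.0, -0.0, 0.239]] 3
```

Request:
jog_arm(
  travel=[
    [0.007,-0.002,0.004],
    [0.007,-0.008,0.004],
    [0.007,-0.015,0.004],
    [0.007,-0.023,0.004],
    [0.008,-0.033,0.004],
    [0.009,-0.046,0.004],
    [0.01,-0.06,0.004],
    [0.012,-0.076,0.004],
    [0.015,-0.094,0.004],
    [0.019,-0.114,0.004],
  ],
  dr=[
    [0,0,0.001],
    [0,0,0.003],
    [0,0,0.005],
    [0,0,0.007],
    [0,0,0.01],
    [0,0,0.013],
    [0,0,0.017],
    [0,0,0.022],
    [0,0,0.027],
    [0,0,0.032],
  ],
  claw=[0.25,0.25,0.25,0.25,0.25,0.25,0.25,0.25,0.25,0.25],
)

```text
time_s: 40.3
tcp_pos: [0.6622, 0.0703, 0.0035]
eef_rot: [180.0, 0.0, -139.3]
contact_force: [-0.6, 2.1, 1.0]
gripper_width: 0.0223
gripper_force: 0.4
```

Request:
jog_arm(
  travel=[
    [0.0,-0.02,0],
    [0.001,-0.04,0],
    [0.003,-0.061,0],
    [0.006,-0.081,0],
    [0.009,-0.101,0],
    [0.013,-0.121,0],
    [0.017,-0.14,0],
    [0.022,-0.16,0],
    [0.028,-0.179,0],
    [0.035,-0.198,0],
  ],
  dr=[
    [0,0,0.006],
    [0,0,0.011],
    [0,0,0.017],
    [0,0,0.022],
    [0,0,0.028],
    [0,0,0.033],
    [0,0,0.039],
    [0,0,0.044],
    [0,0,0.05],
    [0,0,0.056],
  ],
  claw=[0.25,0.25,0.25,0.25,0.25,0.25,0.25,0.25,0.25,0.25],
)

```text
time_s: 41.55
tcp_pos: [0.7136, -0.0162, 0.0036]
eef_rot: [-180.0, 0.0, -159.4]
contact_force: [1.0, 1.0, 0.9]
gripper_width: 0.0219
gripper_force: 0.4
```

Request:
jog_arm(
  travel=[
    [0.0,-0.02,0],
    [0.001,-0.04,0],
    [0.003,-0.061,0],
    [0.006,-0.081,0],
    [0.009,-0.101,0],
    [0.013,-0.121,0],
    [0.017,-0.14,0],
    [0.022,-0.16,0],
    [0.028,-0.179,0],
    [0.035,-0.198,0],
  ],
  dr=[
    [0,0,0.006],
    [0,0,0.011],
    [0,0,0.017],
    [0,0,0.022],
    [0,0,0.028],
    [0,0,0.033],
    [0,0,0.039],
    [0,0,0.044],
    [0,0,0.05],
    [0,0,0.056],
  ],
  claw=[0.25,0.25,0.25,0.25,0.25,0.25,0.25,0.25,0.25,0.25],
)

```text
time_s: 42.8
tcp_pos: [0.7319, -0.115, 0.0035]
eef_rot: [180.0, 0.0, -179.6]
contact_force: [0.7, 0.7, -0.2]
gripper_width: 0.0221
gripper_force: 0.4
```

Run:
```python
from h import *
s=r.get_state();print(s['gripper_width'],s['gripper_force'],s['tcp_pos'],post(38.4),s['eef_rot'])
c=cap('top');print(tins(c),[(post(38.4,d)).round(4) for d in(.095,.165,.235)])
```

```text
0.022142025136178314 0.43919303454458714 [ 0.73189377 -0.11504352  0.00354068] [ 0.73247173 -0.11435097] [ 1.79999515e+02  3.95418297e-03 -1.79612299e+02]
{'red': [(135, [0.6783, -0.1133], 0.0258, 0.0592)], 'green': [(162, [0.6081, -0.1147], 0.0251, 0.0591)], 'blue': [(152, [0.5397, -0.1166], 0.0239, 0.0595)]} [array([ 0.5375, -0.1171]), array([ 0.6075, -0.1161]), array([ 0.6775, -0.1151])]
```

Request:
jog_arm(
  travel=[
    [0.0,-0.02,0],
    [0.001,-0.04,0],
    [0.003,-0.061,0],
    [0.006,-0.081,0],
    [0.009,-0.101,0],
    [0.013,-0.121,0],
    [0.017,-0.14,0],
    [0.022,-0.16,0],
    [0.028,-0.179,0],
    [0.035,-0.198,0],
  ],
  dr=[
    [0,0,0.006],
    [0,0,0.011],
    [0,0,0.017],
    [0,0,0.022],
    [0,0,0.028],
    [0,0,0.033],
    [0,0,0.039],
    [0,0,0.044],
    [0,0,0.05],
    [0,0,0.056],
  ],
  claw=[0.25,0.25,0.25,0.25,0.25,0.25,0.25,0.25,0.25,0.25],
)

```text
time_s: 44.1
tcp_pos: [0.7151, -0.2142, 0.0036]
eef_rot: [180.0, 0.0, 160.2]
contact_force: [0.8, 1.2, 1.0]
gripper_width: 0.0221
gripper_force: 0.4
```

Request:
jog_arm(
  travel=[
    [0.0,-0.02,0],
    [0.001,-0.04,0],
    [0.003,-0.061,0],
    [0.006,-0.081,0],
    [0.009,-0.101,0],
    [0.012,-0.116,0],
    [0.015,-0.131,0],
    [0.018,-0.143,0],
    [0.02,-0.153,0],
    [0.022,-0.16,0],
  ],
  dr=[
    [0,0,0.006],
    [0,0,0.011],
    [0,0,0.017],
    [0,0,0.022],
    [0,0,0.028],
    [0,0,0.032],
    [0,0,0.036],
    [0,0,0.039],
    [0,0,0.042],
    [0,0,0.044],
  ],
  claw=[0.25,0.25,0.25,0.25,0.25,0.25,0.25,0.25,0.25,0.25],
)

```text
time_s: 45.35
tcp_pos: [0.6778, -0.2854, 0.0035]
eef_rot: [-180.0, -0.0, 144.5]
contact_force: [0.7, 0.6, -0.9]
gripper_width: 0.0216
gripper_force: 0.4
```

Run:
```python
from h import *
s=r.get_state();print(s['tcp_pos'],post(2.4),s['eef_rot'],s['contact_force'])
def w(a,n=1): t=post(a); return (n,t[0],t[1],.04,HOME+a-180)
plan([w(a) for a in (1.5,.5,-.5,-1.5,-2.2,-2.8,-2.8,-2.8,-2.8,-2.8)],start=[*post(2.4),.0035,HOME+2.4-180])
```

```text
[ 0.6777608  -0.28535694  0.00353467] [ 0.67947202 -0.28556537] [-1.79996262e+02 -1.27967782e-02  1.44480566e+02] [ 0.74603026  0.63589002 -0.86035981]
"travel": [[0.0, -0.009, 0.001], [0.0, -0.019, 0.001], [0.001, -0.029, 0.001], [0.001, -0.039, 0.001], [0.002, -0.047, 0.001], [0.002, -0.053, 0.001], [0.002, -0.053, 0.001], [0.002, -0.053, 0.001], [0.002, -0.053, 0.001], [0.002, -0.053, 0.001]] 
"dr": [[0.0, -0.0, 0.002], [0.0, -0.0, 0.005], [0.0, -0.0, 0.008], [0.0, -0.0, 0.011], [0.0, -0.0, 0.013], [-0.0, -0.0, 0.014], [-0.0, -0.0, 0.014], [-0.0, -0.0, 0.014], [-0.0, -0.0, 0.014], [-0.0, -0.0, 0.014]] 10
```

Request:
jog_arm(
  travel=[
    [0.0,-0.009,0],
    [0.0,-0.019,0],
    [0.001,-0.029,0],
    [0.001,-0.037,0],
    [0.002,-0.043,0],
    [0.002,-0.048,0],
    [0.002,-0.052,0],
    [0.002,-0.055,0],
    [0.002,-0.055,0],
    [0.002,-0.055,0],
  ],
  dr=[
    [0,0,0.002],
    [0,0,0.005],
    [0,0,0.008],
    [0,0,0.01],
    [0,0,0.012],
    [0,0,0.013],
    [0,0,0.014],
    [0,0,0.014],
    [0,0,0.014],
    [0,0,0.014],
  ],
  claw=[0.25,0.25,0.25,0.25,0.25,0.25,0.25,0.25,0.25,0.25],
)

```text
time_s: 46.6
tcp_pos: [0.6641, -0.3024, 0.0034]
eef_rot: [179.7, 0.0, 139.6]
contact_force: [8.3, 19.9, -0.7]
gripper_width: 0.0411
gripper_force: 10.0
```

Run:
```python
from h import *
c=cap('wrist');save(c,'w8');print(tins(c),[(post(0,d)).round(4) for d in(.095,.165,.235)])
s=c['s'];print(s['tcp_pos'],post(0),s['eef_rot'],s['contact_force'],s['gripper_width'],s['gripper_force'])
```

```text
{'red': [], 'green': [], 'blue': []} [array([ 0.5178, -0.1764]), array([ 0.5732, -0.2191]), array([ 0.6287, -0.2618])]
[ 0.66412107 -0.30238757  0.00343311] [ 0.672264  -0.2953421] [1.79690050e+02 4.55350715e-02 1.39568347e+02] [ 8.28773453 19.93469059 -0.72891757] 0.041131765650617255 9.999865293502808
```

View pics/w8.png

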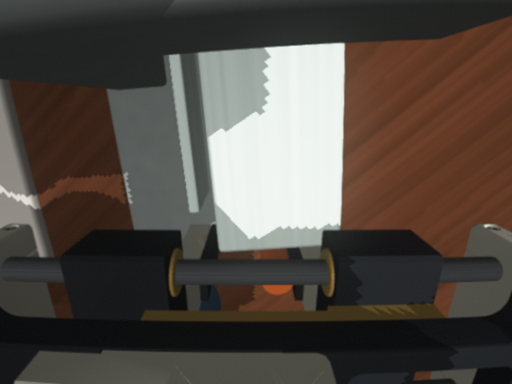

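The board is hard against its home stop (21 N, post at (278,285) against the right finger). Open, rise, then go to the knob.

Request:
jog_arm(
  travel=[
    [0,0.02,0],
    [0,0.04,0],
    [0,0.045,0],
    [0,0.045,-0.04],
    [0,0.045,-0.1],
    [0,0.045,-0.18],
    [0,0.045,-0.28],
    [0,0.045,-0.38],
    [0,0.045,-0.46],
    [0,0.045,-0.48],
  ],
  dr=[
    [0,0,0],
    [0,0,0],
    [0,0,0],
    [0,0,0],
    [0,0,0],
    [0,0,0],
    [0,0,0],
    [0,0,0],
    [0,0,0],
    [0,0,0],
  ],
  claw=[0.5,0.6,0.6,0.6,0.6,0.6,0.6,0,0,0],
)

```text
time_s: 47.9
tcp_pos: [0.6767, -0.2911, 0.2494]
eef_rot: [179.8, 0.4, 139.5]
contact_force: [-1.2, -0.3, -1.0]
gripper_width: 0.0279
gripper_force: 0.0
```

Run:
```python
from h import *
c=cap('top');save(c,'t9')
hsv=cv2.cvtColor(c['pixels'],cv2.COLOR_RGB2HSV);m=cv2.inRange(hsv,np.array((0,150,70)),np.array((6,255,255)));k=np.zeros_like(m);k[165:215,315:370]=1;p=cloud(c,(m*k)>0);p=p[p[:,2]>.215];print(len(p),p.mean(0) if len(p) else '')
K=(.5725,-.2186); print(post(0,.165))
plan([(5,*K,.275,142.4),(1,*K,.275,142.4),(4,*K,.252,142.4)])
```

```text
Traceback (most recent call last):
  File "h.py", line 23, in cloud
    d=rays(c,np.c_[u,v])*c['range_z'][v,u][:,None]
      ~~~~^^^^^^^^^^^^^^
  File "h.py", line 16, in rays
    u=cv2.undistortPoints(px,K,np.array(c['dist_coeffs'],float)).reshape(-1,2)
      ~~~~~~~~~~~~~~~~~~~^^^^^^^^^^^^^^^^^^^^^^^^^^^^^^^^^^^^^^^
cv2.error: OpenCV(4.12.0) /io/opencv/modules/calib3d/src/undistort.dispatch.cpp:347: error: (-215:Assertion failed) CV_IS_MAT(_src) && CV_IS_MAT(_dst) && (_src->rows == 1 || _src->cols == 1) && (_dst->rows == 1 || _dst->cols == 1) && _src->cols + _src->rows - 1 == _dst->rows + _dst->cols - 1 && (CV_MAT_TYPE(_src->type) == CV_32FC2 || CV_MAT_TYPE(_src->type) == CV_64FC2) && (CV_MAT_TYPE(_dst->type) == CV_32FC2 || CV_MAT_TYPE(_dst->type) == CV_64FC2) in function 'cvUndistortPointsInternal'
```

Run:
```python
from h import *
K=(.5728,-.2188)
plan([(5,*K,.285,142.4),(2,*K,.285,142.4),(3,*K,.258,142.4)])
```

```text
"travel": [[0.05, -0.005, -0.0], [0.101, -0.01, -0.0], [0.151, -0.015, -0.0], [0.201, -0.02, -0.0], [0.251, -0.025, -0.0], [0.251, -0.025, -0.0], [0.251, -0.025, -0.0], [0.251, -0.025, 0.018], [0.252, -0.025, 0.036], [0.252, -0.025, 0.054]] 
"dr": [[0.0, 0.001, -0.002], [0.0, 0.001, -0.003], [0.0, 0.001, -0.005], [0.0, 0.001, -0.007], [0.0, 0.001, -0.008], [0.0, 0.001, -0.008], [0.0, 0.001, -0.008], [0.0, 0.001, -0.008], [0.0, 0.001, -0.008], [0.0, 0.001, -0.008]] 10
```

Request:
jog_arm(
  travel=[
    [0.05,-0.005,0],
    [0.101,-0.01,0],
    [0.151,-0.015,0],
    [0.201,-0.02,0],
    [0.251,-0.025,0],
    [0.251,-0.025,0],
    [0.251,-0.025,0],
    [0.251,-0.025,0.018],
    [0.252,-0.025,0.036],
    [0.252,-0.025,0.05],
  ],
  dr=[
    [0,0,-0.002],
    [0,0,-0.003],
    [0,0,-0.005],
    [0,0,-0.007],
    [0,0,-0.008],
    [0,0,-0.008],
    [0,0,-0.008],
    [0,0,-0.008],
    [0,0,-0.008],
    [0,0,-0.008],
  ],
  claw=[0,0,0,0,0,0,0,0,0,0],
)

```text
time_s: 49.2
tcp_pos: [0.5717, -0.2176, 0.2171]
eef_rot: [-180.0, -0.1, 142.4]
contact_force: [-0.0, -0.1, -0.5]
gripper_width: 0.0005
gripper_force: 0.0
```

Run:
```python
from h import *
c=cap('wrist');print(c['s']['tcp_pos'],c['s']['eef_rot'],c['s']['contact_force'],c['s']['gripper_width'])
# knob seen & finger tip lowest
hsv=cv2.cvtColor(c['pixels'],cv2.COLOR_RGB2HSV);m=cv2.inRange(hsv,np.array((0,150,70)),np.array((6,255,255)))>0
n,l,st,ce=cv2.connectedComponentsWithStats(m.astype(np.uint8));i=1+st[1:,4].argmax();p=cloud(c,l==i);print(st[i],np.percentile(p,[5,50,95],axis=0).round(4))
v,u=np.nonzero(c['range_z']>0);p=cloud(c,np.ones((384,512),bool));R0=c['T']@np.linalg.inv(c['hand_eye']);t=(p-R0[:3,3])@R0[:3,:3]
k=(abs(t[:,0])<.02)&(abs(t[:,1])<.025)&(t[:,2]>-.06)&(p[:,2]>.2245);print(np.sort(t[k][:,2])[-5:])
```

```text
[ 0.57166535 -0.21764495  0.2170978 ] [-1.79954658e+02 -7.88563607e-02  1.42357289e+02] [-0.02848223 -0.08131154 -0.53783409] 0.0004622724444110781
[ 220  189   75   62 2056] [[ 0.5544 -0.2328  0.0606]
 [ 0.5674 -0.2144  0.221 ]
 [ 0.6575 -0.1997  0.2222]]
[-0.03717483 -0.03712766 -0.03711933 -0.03681665 -0.03674211]
```

Request:
jog_arm(
  travel=[
    [0,0,0.03],
    [0,0,0.055],
    [0,0,0.07],
    [0,0,0.085],
    [0,0,0.1],
    [0,0,0.112],
    [0,0,0.122],
    [0,0,0.13],
    [0,0,0.134],
    [0,0,0.134],
  ],
  dr=[
    [0,0,0],
    [0,0,0],
    [0,0,0],
    [0,0,0],
    [0,0,0],
    [0,0,0],
    [0,0,0],
    [0,0,0],
    [0,0,0],
    [0,0,0],
  ],
  claw=[0,0,0,0,0,0,0,0,0,0],
  newtons=20,
)

```text
time_s: 50.5
tcp_pos: [0.5719, -0.2177, 0.1541]
eef_rot: [180.0, 0.1, 142.4]
contact_force: [-8.6, 4.7, 18.9]
gripper_width: 0.0004
gripper_force: 9.3
```

Request:
jog_arm(
  travel=[
    [0,0,0.003],
    [0,0,0.006],
    [0,0,0.008],
    [0,0,0.008],
    [0,0,0.008],
    [0,0,0.008],
    [0,0,0.008],
    [0,0,0.008],
    [0,0,0.008],
    [0,0,0.008],
  ],
  dr=[
    [0,0,0],
    [0,0,0],
    [0,0,0],
    [0,0,0],
    [0,0,0],
    [0,0,0],
    [0,0,0],
    [0,0,0],
    [0,0,0],
    [0,0,0],
  ],
  claw=[0,0,0,0,0,0,0,0,0,0],
)

```text
time_s: 51.75
tcp_pos: [0.5723, -0.2179, 0.1537]
eef_rot: [180.0, 0.3, 142.5]
contact_force: [-16.7, 11.2, 39.9]
gripper_width: 0.0004
gripper_force: 20.0
```

Bottomed on its stop (0.4 mm more for 21 N). Rise and go back to the post.

Request:
jog_arm(
  travel=[
    [0,0,-0.02],
    [0,0,-0.05],
    [0,0,-0.08],
    [0,0,-0.11],
    [0,0,-0.15],
    [0,0,-0.19],
    [-0.06,0,-0.2],
    [-0.12,0,-0.2],
    [-0.18,0,-0.2],
    [-0.25,0,-0.2],
  ],
  dr=[
    [0,0,0],
    [0,0,0],
    [0,0,0],
    [0,0,0],
    [0,0,0],
    [0,0,0],
    [0,0,0],
    [0,0,0],
    [0,0,0],
    [0,0,0],
  ],
  claw=[0,0,0,0,0,0,0,0,0.5,0.5],
)

```text
time_s: 53.0
tcp_pos: [0.672, -0.2943, 0.2478]
eef_rot: [180.0, 0.0, 142.4]
contact_force: [-0.4, 0.7, -0.6]
gripper_width: 0.0152
gripper_force: 0.0
```

Run:
```python
from h import *
c=cap('wrist');p=cloud(c,np.ones((384,512),bool))
for h in ('red',):
  hsv=cv2.cvtColor(c['pixels'],cv2.COLOR_RGB2HSV);m=cv2.inRange(hsv,np.array((0,150,70)),np.array((6,255,255)))>0
  n,l,st,ce=cv2.connectedComponentsWithStats(m.astype(np.uint8))
  for i in range(1,n):
    if st[i,4]>150: q=cloud(c,l==i);print(st[i],np.median(q,0).round(3),np.percentile(q[:,2],95).round(3))
x,y=post(0)
plan([(2,x,y,.24,142.4),(6,x,y,.06,142.4),(2,x,y,.04,142.4)])
```

```text
[ 219   14   64   67 3375] [ 0.578 -0.223  0.221] 0.222
[274 111  20  37 602] [ 0.662 -0.232  0.052] 0.053
"travel": [[0.002, 0.0, 0.043], [0.004, 0.0, 0.086], [0.004, 0.0, 0.146], [0.004, 0.0, 0.206], [0.004, 0.0, 0.266], [0.004, 0.0, 0.326], [0.004, 0.0, 0.386], [0.004, 0.001, 0.446], [0.004, 0.001, 0.466], [0.004, 0.001, 0.486]] 
"dr": [[-0.0, -0.0, -0.0], [-0.0, -0.0, -0.0], [-0.0, -0.0, -0.0], [-0.0, -0.0, -0.0], [-0.0, -0.0, -0.0], [-0.0, -0.0, -0.0], [-0.0, -0.0, -0.0], [-0.0, -0.0, -0.0], [-0.0, -0.0, -0.0], [-0.0, -0.0, -0.0]] 10
```

The knob is back up at 0.221 and the red lid is closed (z 0.052), but it shows beyond the bar at about (284,130). That tin may have been knocked aside, so I'll look.

Run:
```python
from h import *
c=cap('wrist');a=c['pixels'][:,:,::-1];b=cap('scene');save(b,'s10')
cr=cv2.resize(b['pixels'][180:290,130:290,::-1],(560,385))
cv2.imwrite('pics/cmp.png',np.hstack([cv2.resize(a[:250,150:400],(240,240)),np.zeros((240,5,3),np.uint8),cv2.resize(cr,(350,240))]).repeat(1,0))
cv2.imwrite('pics/cmp.png',cv2.resize(cv2.imread('pics/cmp.png'),(790,320)))
```

```text
(no output)
```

View pics/cmp.png

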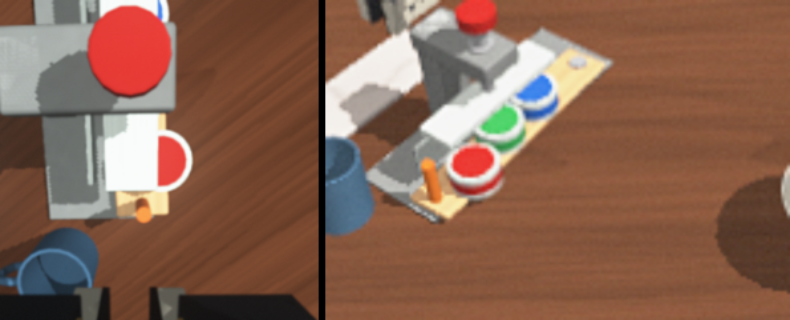

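Run:
```python
from h import *
c=cap('scene')
t=tins(c);print(t)
for k in t:
    for e in t[k]:
        d=np.array(e[1])-PIV;a=np.radians(HOME);print(k,(d@[np.cos(a),np.sin(a)]).round(4),(d@[-np.sin(a),np.cos(a)]).round(4),e[2:])
```

```text
{'red': [(86, [0.6583, -0.2373], 0.0247, 0.0529)], 'green': [(53, [0.5853, -0.2155], 0.0248, 0.0511)], 'blue': []}
red 0.2435 0.0375 (0.0247, 0.0529)
green 0.1724 0.0102 (0.0248, 0.0511)
```

Run:
```python
from h import *
from scipy.optimize import least_squares
print(r.get_state()['joints'])
c=cap('wrist');p=cloud(c,np.ones((384,512),bool));a=np.radians(HOME);M=np.array([[np.cos(a),np.sin(a)],[-np.sin(a),np.cos(a)]])
q=(p[:,:2]-PIV)@M.T
def sel(z0,z1,x0,x1,y0,y1): k=(p[:,2]>z0)&(p[:,2]<z1)&(q[:,0]>x0)&(q[:,0]<x1)&(q[:,1]>y0)&(q[:,1]<y1);return q[k]
k=sel(.047,.056,.18,.3,.02,.1);print(len(k),k.min(0),k.max(0))
# outer boundary per x bin
B=[];
for x in np.arange(.2,.28,.003):
    s=k[(k[:,0]>=x)&(k[:,0]<x+.003)]
    if len(s): B.append([x+.0015,s[:,1].max()])
B=np.array(B);f=least_squares(lambda v:np.hypot(B[:,0]-v[0],B[:,1]-v[1])-.032,[.24,.03],loss='soft_l1',f_scale=.001);print('rim centre',f.x.round(4),abs(f.fun).mean().round(4))
b=sel(.014,.022,.27,.33,-.05,.06);print('board y',np.percentile(b,[1,99],axis=0))
```

```text
[-8.49692723e+00  2.47463645e+01  1.43598401e+01 -1.49829414e-02
 -7.96968720e+01 -1.19163389e+02]
1056 [0.21104584 0.02091822] [0.28900386 0.06574754]
rim centre [0.2423 0.0343] 0.0004
board y [[ 0.28064927 -0.01531687]
 [ 0.3087437   0.04583981]]
```

Run:
```python
from h import *
c=cap('wrist');p=cloud(c,np.ones((384,512),bool));a=np.radians(HOME);M=np.array([[np.cos(a),np.sin(a)],[-np.sin(a),np.cos(a)]])
q=(p[:,:2]-PIV)@M.T
for x0,x1 in((.2,.21),(.22,.23),(.24,.25),(.25,.26)):
    k=(p[:,2]>.09)&(p[:,2]<.1)&(q[:,0]>x0)&(q[:,0]<x1)&(abs(q[:,1])<.05);s=q[k,1];print('bar',x0,s.min().round(4),s.max().round(4),((s.min()+s.max())/2).round(4))
for x0,x1 in((.27,.275),(.275,.28),(.3,.305),(.305,.31),(.31,.315)):
    k=(p[:,2]>.013)&(p[:,2]<.022)&(q[:,0]>x0)&(q[:,0]<x1)&(abs(q[:,1])<.06);s=q[k,1];print('board',x0,s.min().round(4),s.max().round(4),((s.min()+s.max())/2).round(4))
k=(p[:,2]>.074)&(p[:,2]<.081)&(q[:,0]>.275)&(q[:,0]<.31)&(abs(q[:,1])<.05);print('post',np.median(q[k],0),k.sum())
k=(p[:,2]>.218)&(p[:,2]<.225)&(q[:,0]<.2);s=q[k];print('knob',(s.min(0)+s.max(0))/2,s.max(0)-s.min(0))
```

```text
bar 0.2 -0.0233 0.0251 0.0009
bar 0.22 -0.0238 0.0255 0.0009
bar 0.24 -0.0228 0.0258 0.0015
bar 0.25 -0.0231 0.0259 0.0014Traceback (most recent call last):
  File "<stdin>", line 7, in <module>
    return umr_minimum(a, axis, None, out, keepdims, initial, where)
ValueError: zero-size array to reduction operation minimum which has no identity
```

Against the bar, the board sits at ≈0.047 rad. My opening fingers dragged it off the stop, but it's within the 0.07 allowed. Red is about 22 mm off the centre line and still well supported. I'll cage the post at its actual angle (~3°) and swing out gently.

Run:
```python
from h import *
x,y=post(3)
plan([(2,x,y,.24,145.4),(6,x,y,.06,145.4),(2,x,y,.04,145.4)])
```

```text
"travel": [[-0.002, 0.015, 0.045], [-0.004, 0.029, 0.089], [-0.004, 0.029, 0.149], [-0.004, 0.029, 0.209], [-0.004, 0.029, 0.269], [-0.004, 0.029, 0.329], [-0.004, 0.029, 0.389], [-0.004, 0.029, 0.449], [-0.004, 0.029, 0.469], [-0.004, 0.029, 0.489]] 
"dr": [[0.0, -0.0, -0.004], [0.0, -0.0, -0.008], [0.0, -0.0, -0.008], [0.0, -0.0, -0.008], [0.0, -0.0, -0.008], [0.0, -0.0, -0.008], [0.0, -0.0, -0.008], [0.0, -0.0, -0.008], [0.0, -0.0, -0.008], [0.0, -0.0, -0.008]] 10
```

Request:
jog_arm(
  travel=[
    [-0.002,0.015,0.045],
    [-0.004,0.029,0.089],
    [-0.004,0.029,0.149],
    [-0.004,0.029,0.209],
    [-0.004,0.029,0.269],
    [-0.004,0.029,0.329],
    [-0.004,0.029,0.389],
    [-0.004,0.029,0.449],
    [-0.004,0.029,0.469],
    [-0.004,0.029,0.486],
  ],
  dr=[
    [0,0,-0.004],
    [0,0,-0.008],
    [0,0,-0.008],
    [0,0,-0.008],
    [0,0,-0.008],
    [0,0,-0.008],
    [0,0,-0.008],
    [0,0,-0.008],
    [0,0,-0.008],
    [0,0,-0.008],
  ],
  claw=[0.5,0.5,0.5,0.5,0.5,0.5,0.5,0.5,0.5,0.5],
  newtons=10,
)

```text
time_s: 54.55
tcp_pos: [0.682, -0.2835, 0.0055]
eef_rot: [180.0, 0.1, 145.3]
contact_force: [0.9, -0.3, 0.2]
gripper_width: 0.044
gripper_force: 0.0
```

Request:
jog_arm(
  travel=[
    [0,0,0],
    [0,0,0],
    [0,0,0],
    [0,0,0],
    [0,0.003,0],
    [0,0.008,0],
    [0,0.015,0],
    [0.001,0.024,0],
    [0.001,0.035,0],
    [0.002,0.048,0],
  ],
  dr=[
    [0,0,0],
    [0,0,0],
    [0,0,0],
    [0,0,0],
    [0,0,-0.001],
    [0,0,-0.002],
    [0,0,-0.004],
    [0,0,-0.007],
    [0,0,-0.01],
    [0,0,-0.013],
  ],
  claw=[0.45,0.4,0.35,0.3,0.25,0.25,0.25,0.25,0.25,0.25],
)

```text
time_s: 55.8
tcp_pos: [0.6944, -0.2629, 0.0045]
eef_rot: [-180.0, -0.0, 150.0]
contact_force: [-1.0, -0.4, -0.2]
gripper_width: 0.0215
gripper_force: 0.4
```

Request:
jog_arm(
  travel=[
    [0,0.015,0],
    [0.001,0.03,0],
    [0.002,0.046,0],
    [0.003,0.062,0],
    [0.005,0.078,0],
    [0.008,0.094,0],
    [0.01,0.11,0],
    [0.014,0.126,0],
    [0.017,0.141,0],
    [0.022,0.157,0],
  ],
  dr=[
    [0,0,-0.004],
    [0,0,-0.008],
    [0,0,-0.013],
    [0,0,-0.017],
    [0,0,-0.021],
    [0,0,-0.026],
    [0,0,-0.03],
    [0,0,-0.035],
    [0,0,-0.039],
    [0,0,-0.044],
  ],
  claw=[0.25,0.25,0.25,0.25,0.25,0.25,0.25,0.25,0.25,0.25],
)

```text
time_s: 57.05
tcp_pos: [0.7243, -0.1895, 0.0046]
eef_rot: [180.0, 0.0, 165.9]
contact_force: [0.7, 0.0, -0.4]
gripper_width: 0.0224
gripper_force: 0.4
```

Run:
```python
from h import *
s=r.get_state();print(s['gripper_width'],s['gripper_force'],s['tcp_pos'],s['eef_rot'][2])
d=s['tcp_pos'][:2]-PIV;an=np.degrees(np.arctan2(d[1],d[0]));print('r',np.hypot(*d),'ang',an-HOME)
t=tins(cap('scene'));print(t)
a=np.radians(an)
for k in t:
    for e in t[k]: v=np.array(e[1])-PIV;print(k,v@[np.cos(a),np.sin(a)],v@[-np.sin(a),np.cos(a)])
```

```text
0.022385616898361986 0.40730503387749195 [ 0.72432076 -0.189457    0.00460897] 165.8839485324845
r 0.2906407412220473 ang 23.448660251528665
{'red': [], 'green': [(50, [0.6047, -0.1608], 0.0255, 0.0507)], 'blue': [(70, [0.5397, -0.1439], 0.0242, 0.0508)]}
green 0.167643891118957 -0.0014580022274641579
blue 0.10048464530906268 -0.0009623186124455118
```

Request:
jog_arm(
  travel=[
    [0.0,0.019,0],
    [0.001,0.039,0],
    [0.003,0.06,0],
    [0.006,0.081,0],
    [0.009,0.101,0],
    [0.013,0.121,0],
    [0.017,0.14,0],
    [0.022,0.16,0],
    [0.028,0.179,0],
    [0.035,0.198,0],
  ],
  dr=[
    [0,0,-0.006],
    [0,0,-0.011],
    [0,0,-0.017],
    [0,0,-0.022],
    [0,0,-0.028],
    [0,0,-0.033],
    [0,0,-0.039],
    [0,0,-0.044],
    [0,0,-0.05],
    [0,0,-0.056],
  ],
  claw=[0.25,0.25,0.25,0.25,0.25,0.25,0.25,0.25,0.25,0.25],
)

```text
time_s: 58.35
tcp_pos: [0.7314, -0.0889, 0.0046]
eef_rot: [180.0, 0.0, -173.9]
contact_force: [0.1, -1.3, -0.6]
gripper_width: 0.0215
gripper_force: 0.4
```

Request:
jog_arm(
  travel=[
    [0.0,0.02,0],
    [0.001,0.04,0],
    [0.003,0.061,0],
    [0.006,0.081,0],
    [0.009,0.101,0],
    [0.013,0.121,0],
    [0.017,0.14,0],
    [0.022,0.16,0],
    [0.028,0.179,0],
    [0.035,0.198,0],
  ],
  dr=[
    [0,0,-0.006],
    [0,0,-0.011],
    [0,0,-0.017],
    [0,0,-0.022],
    [0,0,-0.028],
    [0,0,-0.033],
    [0,0,-0.039],
    [0,0,-0.044],
    [0,0,-0.05],
    [0,0,-0.056],
  ],
  claw=[0.25,0.25,0.25,0.25,0.25,0.25,0.25,0.25,0.25,0.25],
)

```text
time_s: 59.6
tcp_pos: [0.7036, 0.0077, 0.0046]
eef_rot: [-180.0, 0.0, -153.8]
contact_force: [0.1, -1.4, -1.1]
gripper_width: 0.022
gripper_force: 0.4
```

Request:
jog_arm(
  travel=[
    [0.0,0.02,0],
    [0.001,0.04,0],
    [0.003,0.061,0],
    [0.006,0.081,0],
    [0.009,0.101,0],
    [0.012,0.116,0],
    [0.015,0.131,0],
    [0.018,0.143,0],
    [0.02,0.153,0],
    [0.022,0.16,0],
  ],
  dr=[
    [0,0,-0.006],
    [0,0,-0.011],
    [0,0,-0.017],
    [0,0,-0.022],
    [0,0,-0.028],
    [0,0,-0.032],
    [0,0,-0.036],
    [0,0,-0.039],
    [0,0,-0.042],
    [0,0,-0.044],
  ],
  claw=[0.25,0.25,0.25,0.25,0.25,0.25,0.25,0.25,0.25,0.25],
)

```text
time_s: 60.85
tcp_pos: [0.6585, 0.0742, 0.0046]
eef_rot: [-180.0, -0.0, -138.0]
contact_force: [-0.1, -1.4, 0.6]
gripper_width: 0.022
gripper_force: 0.4
```

Run:
```python
from h import *
s=r.get_state()
d=s['tcp_pos'][:2]-PIV;a0=np.degrees(np.arctan2(d[1],d[0]))-HOME;print('ang',a0,s['contact_force'],s['gripper_width'])
print(tins(cap('top')))
def w(a,n=1): t=post(a); return (n,t[0],t[1],.041,HOME+a-180)
plan([w(a) for a in np.r_[np.linspace(a0+1.5,91.5,7),92.5,93,93]])
```

```text
ang 79.31898599072926 [-0.08187298 -1.40158074  0.63719148] 0.021994148220356596
{'red': [(143, [0.6063, 0.0541], 0.0246, 0.0516)], 'green': [(149, [0.5673, -0.0098], 0.0239, 0.0515)], 'blue': [(152, [0.5149, -0.0552], 0.0242, 0.0518)]}
"travel": [[-0.001, 0.014, 0.001], [-0.0, 0.033, 0.001], [0.001, 0.05, 0.001], [0.003, 0.068, 0.001], [0.005, 0.086, 0.001], [0.008, 0.104, 0.001], [0.011, 0.122, 0.001], [0.014, 0.132, 0.001], [0.015, 0.137, 0.001], [0.015, 0.137, 0.001]] 
"dr": [[0.0, -0.0, -0.003], [0.0, -0.0, -0.008], [0.0, -0.0, -0.013], [0.0, -0.0, -0.018], [0.0, 0.0, -0.023], [0.0, 0.0, -0.028], [0.0, 0.0, -0.033], [0.0, 0.0, -0.036], [0.0, 0.0, -0.037], [0.0, 0.0, -0.037]] 10
```

Request:
jog_arm(
  travel=[
    [0,0.014,0],
    [0,0.033,0],
    [0.001,0.05,0],
    [0.003,0.068,0],
    [0.005,0.086,0],
    [0.008,0.104,0],
    [0.01,0.118,0],
    [0.012,0.126,0],
    [0.014,0.131,0],
    [0.015,0.135,0],
  ],
  dr=[
    [0,0,-0.003],
    [0,0,-0.008],
    [0,0,-0.013],
    [0,0,-0.018],
    [0,0,-0.023],
    [0,0,-0.028],
    [0,0,-0.032],
    [0,0,-0.034],
    [0,0,-0.036],
    [0,0,-0.037],
  ],
  claw=[0.25,0.25,0.25,0.25,0.25,0.25,0.25,0.25,0.25,0.25],
)

```text
time_s: 62.15
tcp_pos: [0.6106, 0.1176, 0.0047]
eef_rot: [-179.8, 0.0, -124.7]
contact_force: [14.3, -13.2, -10.2]
gripper_width: 0.035
gripper_force: 10.0
```

Run:
```python
from h import *
s=r.get_state();print(s['tcp_pos'],s['contact_force'],s['gripper_width'])
x,y=post(91)
plan([(2,x,y,.041,-127.6),(2,x,y,.041,-127.6),(6,x,y,.19,-127.6)],start=[*post(93),.004,HOME+93-180])
```

```text
[0.61061636 0.1175702  0.00466901] [ 14.25528963 -13.1653543  -10.16146071] 0.03501685987137825
"travel": [[0.0, -0.01, -0.0], [0.0, -0.02, -0.0], [0.0, -0.02, -0.0], [0.0, -0.02, -0.0], [0.0, -0.02, -0.05], [0.0, -0.02, -0.099], [0.0, -0.02, -0.149], [0.0, -0.02, -0.199], [0.0, -0.02, -0.248], [0.0, -0.02, -0.298]] 
"dr": [[-0.0, -0.0, 0.004], [-0.0, -0.0, 0.008], [-0.0, -0.0, 0.008], [-0.0, -0.0, 0.008], [-0.0, -0.0, 0.008], [-0.0, -0.0, 0.008], [-0.0, -0.0, 0.008], [-0.0, -0.0, 0.008], [-0.0, -0.0, 0.008], [-0.0, -0.0, 0.008]] 10
```

Request:
jog_arm(
  travel=[
    [0,0,0],
    [0,0,0],
    [0,-0.008,0],
    [0,-0.014,0],
    [0,-0.014,-0.05],
    [0,-0.014,-0.1],
    [0,-0.014,-0.15],
    [0,-0.014,-0.2],
    [0,-0.014,-0.25],
    [0,-0.014,-0.3],
  ],
  dr=[
    [0,0,0],
    [0,0,0],
    [0,0,0.002],
    [0,0,0.006],
    [0,0,0.008],
    [0,0,0.008],
    [0,0,0.008],
    [0,0,0.008],
    [0,0,0.008],
    [0,0,0.008],
  ],
  claw=[0.5,0.6,0.6,0.6,0.6,0.6,0.6,1,1,1],
)

```text
time_s: 63.4
tcp_pos: [0.6137, 0.1153, 0.1555]
eef_rot: [180.0, 0.0, -127.7]
contact_force: [-0.4, 0.1, -0.4]
gripper_width: 0.0768
gripper_force: 0.0
```

Run:
```python
from h import *
c=cap('wrist');save(c,'w11');t=tins(c);print(t)
c2=cap('top');save(c2,'t11');t2=tins(c2);print(t2,MK);print(c['s']['tcp_pos'])
```

```text
{'red': [(1859, [0.5701, 0.0821], 0.0255, 0.052)], 'green': [(1369, [0.5412, 0.0096], 0.0244, 0.0521)], 'blue': [(203, [0.5137, -0.0264], 0.0164, 0.0521), (56, [0.5128, -0.0259], 0.0249, 0.0376)]}
{'red': [(148, [0.5684, 0.0827], 0.0235, 0.0512)], 'green': [(142, [0.5415, 0.0118], 0.024, 0.0515)], 'blue': [(153, [0.5, -0.0424], 0.0241, 0.0517)]} {1: array([ 0.49946379, -0.04413248]), 2: array([0.54217395, 0.01132779]), 3: array([0.58488411, 0.06678807])}
[0.61372454 0.11528477 0.15548818]
```

View pics/t11.png

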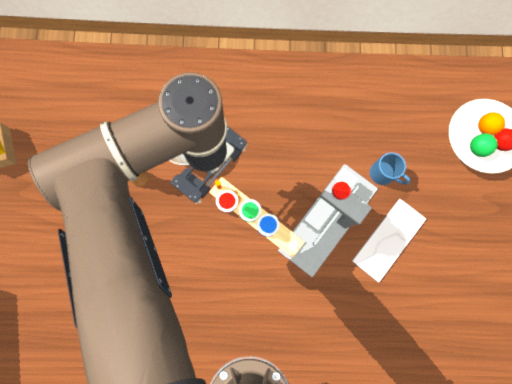

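Top view: the board is out, closed tins are upright at (228,201), (250,210), (268,224), and the slab is clear. Move them at carry height over the press, blue to the far slot first.

```bash
cat >> h.py <<'E'
SL={'far':(.517,-.452),'mid':(.459,-.408),'near':(.401,-.364)}
def pick(xy,yaw=-127.6):
    p=r.get_state()['tcp_pos'];z=max(p[2]+.037,.15);n=max(4,int(np.ceil(np.hypot(*(p[:2]-xy))/.05)))
    plan([(n,*xy,z,yaw),(2,*xy,z,yaw),(4,*xy,.06,yaw),(2,*xy,.033,yaw),(2,*xy,.033,yaw)])
E
python3 - <<'E'
from h import *
pick((.5005,-.0424))
E
```

```text
"travel": [[0.098, -0.003, -0.0], [0.196, -0.006, -0.001], [0.293, -0.008, -0.001], [0.391, -0.011, -0.002], [0.391, -0.011, -0.002], [0.391, -0.011, -0.002], [0.391, -0.011, 0.066], [0.392, -0.011, 0.133], [0.392, -0.01, 0.201], [0.392, -0.01, 0.268]] 
"dr": [[-0.0, 0.001, -0.0], [-0.0, 0.001, -0.0], [-0.0, 0.001, -0.0], [-0.0, 0.001, -0.0], [-0.0, 0.001, -0.0], [-0.0, 0.001, -0.0], [-0.0, 0.001, -0.0], [-0.0, 0.001, -0.0], [-0.0, 0.001, -0.0], [-0.0, 0.001, -0.0]] 10
"travel": [[0.392, -0.01, 0.295], [0.393, -0.01, 0.322], [0.393, -0.01, 0.322], [0.393, -0.01, 0.322]] 
"dr": [[-0.0, 0.001, -0.0], [-0.0, 0.001, -0.0], [-0.0, 0.001, -0.0], [-0.0, 0.001, -0.0]] 4
```

Request:
jog_arm(
  travel=[
    [0.098,-0.003,0],
    [0.196,-0.006,0],
    [0.293,-0.008,0],
    [0.391,-0.011,0],
    [0.391,-0.011,0],
    [0.391,-0.011,0],
    [0.391,-0.011,0.066],
    [0.391,-0.011,0.133],
    [0.391,-0.011,0.201],
    [0.391,-0.011,0.25],
  ],
  dr=[
    [0,0,0],
    [0,0,0],
    [0,0,0],
    [0,0,0],
    [0,0,0],
    [0,0,0],
    [0,0,0],
    [0,0,0],
    [0,0,0],
    [0,0,0],
  ],
  claw=[1,1,1,1,1,1,1,1,1,1],
  newtons=20,
)

```text
time_s: 64.75
tcp_pos: [0.4988, -0.0421, 0.0277]
eef_rot: [179.9, -0.1, -127.6]
contact_force: [-0.9, 1.1, 0.1]
gripper_width: 0.0877
gripper_force: 0.0
```

Run:
```python
from h import *
t=tins(cap('top'));print(t, r.get_state()['tcp_pos'])
plan([(4,.5005,-.0424,.0325,-127.6),(6,.5005,-.0424,.0325,-127.6)])
```

```text
{'red': [], 'green': [], 'blue': []} [ 0.49699088 -0.04246537  0.02506956]
"travel": [[-0.001, -0.001, 0.015], [-0.002, -0.003, 0.03], [-0.003, -0.004, 0.044], [-0.005, -0.006, 0.059], [-0.005, -0.006, 0.059], [-0.005, -0.006, 0.059], [-0.005, -0.006, 0.059], [-0.005, -0.006, 0.059], [-0.005, -0.006, 0.059], [-0.005, -0.006, 0.059]] 
"dr": [[0.001, -0.001, -0.0], [0.001, -0.001, -0.0], [0.001, -0.001, -0.0], [0.001, -0.001, -0.0], [0.001, -0.001, -0.0], [0.001, -0.001, -0.0], [0.001, -0.001, -0.0], [0.001, -0.001, -0.0], [0.001, -0.001, -0.0], [0.001, -0.001, -0.0]] 10
```

Request:
jog_arm(
  travel=[
    [-0.003,-0.003,0.015],
    [-0.003,-0.003,0.03],
    [-0.003,-0.003,0.044],
    [-0.003,-0.003,0.059],
    [-0.003,-0.003,0.059],
    [-0.003,-0.003,0.059],
    [-0.003,-0.003,0.059],
    [-0.003,-0.003,0.059],
    [-0.003,-0.003,0.059],
    [-0.003,-0.003,0.059],
  ],
  dr=[
    [0,0,0],
    [0,0,0],
    [0,0,0],
    [0,0,0],
    [0,0,0],
    [0,0,0],
    [0,0,0],
    [0,0,0],
    [0,0,0],
    [0,0,0],
  ],
  claw=[1,1,1,1,1,0.6,0.6,0.6,0.6,0.6],
)

```text
time_s: 66.05
tcp_pos: [0.501, -0.0426, 0.0003]
eef_rot: [-180.0, 0.0, -127.6]
contact_force: [-0.4, 0.7, 2.9]
gripper_width: 0.0634
gripper_force: 20.0
```

Request:
jog_arm(
  travel=[
    [0,0,0],
    [0,0,0],
    [0,0,-0.03],
    [0,0,-0.1],
    [0,0,-0.18],
    [0,0,-0.26],
    [0,0,-0.34],
    [0,0,-0.42],
    [0,0,-0.48],
    [0,0,-0.5],
  ],
  dr=[
    [0,0,0],
    [0,0,0],
    [0,0,0],
    [0,0,0],
    [0,0,0],
    [0,0,0],
    [0,0,0],
    [0,0,0],
    [0,0,0],
    [0,0,0],
  ],
  claw=[0.6,0.6,0.6,0.6,0.6,0.6,0.6,0.6,0.6,0.6],
)

```text
time_s: 67.3
tcp_pos: [0.5013, -0.0426, 0.2523]
eef_rot: [-179.9, 0.1, -127.6]
contact_force: [-0.1, 1.0, -2.1]
gripper_width: 0.0637
gripper_force: 20.0
```

```bash
cat >> h.py <<'E'
def toslab(k):
    s=r.get_state();p=s['tcp_pos'];print(p,s['gripper_width'],s['gripper_force'])
    n=max(10,int(np.ceil(np.hypot(*(p[:2]-SL[k]))/.045)))
    plan([(n,*SL[k],.285,142.4)])
E
python3 - <<'E'
from h import *
toslab('far')
E
```

```text
[ 0.50130815 -0.04256895  0.252311  ] 0.0636924892770553 19.999879896640778
"travel": [[0.063, -0.052, 0.001], [0.126, -0.105, 0.002], [0.189, -0.157, 0.002], [0.252, -0.21, 0.003], [0.315, -0.262, 0.004], [0.378, -0.315, 0.005], [0.441, -0.367, 0.006], [0.504, -0.42, 0.006], [0.566, -0.472, 0.007], [0.629, -0.525, 0.008]] 
"dr": [[-0.0, 0.0, 0.025], [-0.0, 0.0, 0.05], [-0.0, 0.0, 0.075], [-0.0, 0.0, 0.1], [-0.0, 0.001, 0.125], [-0.0, 0.001, 0.15], [-0.0, 0.001, 0.175], [-0.0, 0.001, 0.2], [0.0, 0.001, 0.225], [0.0, 0.001, 0.25]] 10
```

Request:
jog_arm(
  travel=[
    [0.063,-0.052,0.001],
    [0.126,-0.105,0.002],
    [0.189,-0.157,0.002],
    [0.252,-0.21,0.003],
    [0.315,-0.262,0.004],
    [0.378,-0.315,0.005],
    [0.441,-0.367,0.006],
    [0.504,-0.42,0.006],
    [0.566,-0.472,0.007],
    [0.629,-0.525,0.008],
  ],
  dr=[
    [0,0,0.025],
    [0,0,0.05],
    [0,0,0.075],
    [0,0,0.1],
    [0,0,0.125],
    [0,0,0.15],
    [0,0,0.175],
    [0,0,0.2],
    [0,0,0.225],
    [0,0,0.25],
  ],
  claw=[0.6,0.6,0.6,0.6,0.6,0.6,0.6,0.6,0.6,0.6],
)

```text
time_s: 68.55
tcp_pos: [0.5162, -0.4528, 0.2445]
eef_rot: [180.0, -0.1, 142.1]
contact_force: [0.3, 0.5, -0.5]
gripper_width: 0.0633
gripper_force: 20.0
```

Run:
```python
from h import *
c=cap('top')
p=cloud(c,np.ones((384,512),bool));u=np.array([.797,-.604]);w=np.array([.604,.797]);o=np.array([.4688,-.4152])
a=(p[:,:2]-o)@u;b=(p[:,:2]-o)@w
im=c['pixels'].reshape(-1,3)
k=(p[:,2]>.004)&(p[:,2]<.016)&(abs(a)<.15)&(abs(b)<.07);print('slab',np.percentile(a[k],[1,99]),np.percentile(b[k],[1,99]))
x,y=SL['far'];print(r.get_state()['tcp_pos'])
plan([(2,x,y,.285,142.4),(5,x,y,.08,142.4),(3,x,y,.045,142.4),(4,x,y,.031,142.4)])
```

```text
slab [-0.12276293 -0.0391798 ] [0.02703206 0.06882699]
[ 0.51554755 -0.45702436  0.24333055]
"travel": [[0.002, 0.005, -0.005], [0.004, 0.01, -0.009], [0.004, 0.01, 0.073], [0.003, 0.01, 0.155], [0.003, 0.01, 0.237], [0.003, 0.01, 0.319], [0.003, 0.01, 0.401], [0.003, 0.01, 0.424], [0.003, 0.011, 0.447], [0.003, 0.011, 0.471]] 
"dr": [[-0.0, -0.001, -0.001], [-0.0, -0.001, -0.002], [-0.0, -0.001, -0.002], [-0.0, -0.001, -0.002], [-0.0, -0.001, -0.002], [-0.0, -0.001, -0.002], [-0.0, -0.001, -0.002], [-0.0, -0.001, -0.002], [-0.0, -0.001, -0.002], [-0.0, -0.001, -0.002]] 10
"travel": [[0.002, 0.011, 0.478], [0.002, 0.011, 0.485], [0.002, 0.011, 0.492], [0.002, 0.011, 0.499]] 
"dr": [[-0.0, -0.001, -0.002], [-0.0, -0.001, -0.002], [-0.0, -0.001, -0.002], [-0.0, -0.001, -0.002]] 4
```

Request:
jog_arm(
  travel=[
    [0,0.002,0],
    [0,0.002,0.07],
    [0,0.002,0.155],
    [0,0.002,0.237],
    [0,0.002,0.319],
    [0,0.002,0.401],
    [0,0.002,0.44],
    [0,0.002,0.46],
    [0,0.002,0.475],
    [0,0.002,0.475],
  ],
  dr=[
    [0,0,0],
    [0,0,0],
    [0,0,0],
    [0,0,0],
    [0,0,0],
    [0,0,0],
    [0,0,0],
    [0,0,0],
    [0,0,0],
    [0,0,0],
  ],
  claw=[0.6,0.6,0.6,0.6,0.6,0.6,0.6,0.6,0.6,0.6],
)

```text
time_s: 69.85
tcp_pos: [0.5177, -0.4513, 0.0091]
eef_rot: [180.0, 0.0, 142.4]
contact_force: [-0.5, -0.2, -1.7]
gripper_width: 0.0636
gripper_force: 20.0
```

Request:
jog_arm(
  travel=[
    [0,0,0.01],
    [0,0,0.02],
    [0,0,0.028],
    [0,0,0.031],
    [0,0,0.031],
    [0,0,0.031],
    [0,0,0.031],
    [0,0,0.031],
    [0,0,0.031],
    [0,0,0.031],
  ],
  dr=[
    [0,0,0],
    [0,0,0],
    [0,0,0],
    [0,0,0],
    [0,0,0],
    [0,0,0],
    [0,0,0],
    [0,0,0],
    [0,0,0],
    [0,0,0],
  ],
  claw=[0.6,0.6,0.6,0.6,0.6,0.6,0.65,0.7,0.75,0.8],
)

```text
time_s: 71.1
tcp_pos: [0.5176, -0.4514, -0.0066]
eef_rot: [180.0, 0.0, 142.4]
contact_force: [0.1, 0.3, -0.0]
gripper_width: 0.0688
gripper_force: 0.0
```

Request:
jog_arm(
  travel=[
    [0,0,0],
    [0,0,0],
    [0,0,-0.03],
    [0,0,-0.1],
    [0,0,-0.18],
    [0,0,-0.28],
    [0,0,-0.38],
    [0,0,-0.44],
    [0,0,-0.48],
    [0,0,-0.48],
  ],
  dr=[
    [0,0,0],
    [0,0,0],
    [0,0,0],
    [0,0,0],
    [0,0,0],
    [0,0,0],
    [0,0,0],
    [0,0,0],
    [0,0,0],
    [0,0,0],
  ],
  claw=[0.85,0.85,0.85,0.85,0.9,1,1,1,1,1],
)

```text
time_s: 72.35
tcp_pos: [0.5181, -0.4518, 0.2363]
eef_rot: [180.0, 0.3, 142.4]
contact_force: [-0.1, -0.7, 0.6]
gripper_width: 0.0878
gripper_force: 0.0
```

Run:
```python
from h import *
t=tins(cap('wrist'));print('w',t);t=tins(cap('top'));print(t)
g=(.542,.0112)
if t['green']: g=np.array(t['green'][0][1])+[.0005,0]
plan([(10,*g,.27,-127.6)])
```

```text
w {'red': [], 'green': [], 'blue': [(1024, [0.5181, -0.4516], 0.0255, 0.0443)]}
{'red': [(138, [0.5682, 0.0824], 0.0232, 0.0516)], 'green': [(137, [0.5418, 0.0127], 0.024, 0.0518)], 'blue': []}
"travel": [[0.053, 0.077, 0.0], [0.105, 0.153, 0.0], [0.158, 0.23, 0.0], [0.211, 0.306, 0.0], [0.263, 0.383, 0.0], [0.316, 0.459, 0.0], [0.368, 0.536, 0.0], [0.421, 0.612, 0.0], [0.474, 0.689, 0.001], [0.526, 0.765, 0.001]] 
"dr": [[0.0, 0.0, -0.025], [0.0, 0.0, -0.05], [0.0, 0.0, -0.075], [0.0, 0.0, -0.1], [0.0, 0.0, -0.125], [0.0, 0.0, -0.15], [0.0, 0.0, -0.175], [0.0, 0.0, -0.2], [0.0, 0.0, -0.225], [0.0, 0.0, -0.25]] 10
```

Blue stands on the slab (lid at z 0.044). Next is green.

Request:
jog_arm(
  travel=[
    [0.053,0.077,0],
    [0.105,0.153,0],
    [0.158,0.23,0],
    [0.211,0.306,0],
    [0.263,0.383,0],
    [0.316,0.459,0],
    [0.368,0.536,0],
    [0.421,0.612,0],
    [0.474,0.689,0],
    [0.526,0.765,0],
  ],
  dr=[
    [0,0,-0.025],
    [0,0,-0.05],
    [0,0,-0.075],
    [0,0,-0.1],
    [0,0,-0.125],
    [0,0,-0.15],
    [0,0,-0.175],
    [0,0,-0.2],
    [0,0,-0.225],
    [0,0,-0.25],
  ],
  claw=[1,1,1,1,1,1,1,1,1,1],
)

```text
time_s: 73.7
tcp_pos: [0.5418, 0.0137, 0.2321]
eef_rot: [179.9, -0.1, -127.3]
contact_force: [0.1, 0.9, 0.2]
gripper_width: 0.0877
gripper_force: 0.0
```

Request:
jog_arm(
  travel=[
    [0,0,0],
    [0,0,0],
    [0,0,0.08],
    [0,0,0.16],
    [0,0,0.24],
    [0,0,0.32],
    [0,0,0.36],
    [0,0,0.38],
    [0,0,0.38],
    [0,0,0.38],
  ],
  dr=[
    [0,0,0],
    [0,0,0],
    [0,0,0],
    [0,0,0],
    [0,0,0],
    [0,0,0],
    [0,0,0],
    [0,0,0],
    [0,0,0],
    [0,0,0],
  ],
  claw=[1,1,1,1,1,1,1,1,1,1],
)

```text
time_s: 74.95
tcp_pos: [0.5434, 0.0122, 0.044]
eef_rot: [-179.9, 0.1, -127.6]
contact_force: [0.4, 0.0, 0.1]
gripper_width: 0.0877
gripper_force: 0.0
```

Run:
```python
from h import *
s=r.get_state();print(s['tcp_pos'],s['eef_rot'])
print(tins(cap('wrist')))
g=(.5421,.0122)
plan([(4,*g,.034,-127.6),(6,*g,.034,-127.6)])
```

```text
[0.54335155 0.01219326 0.04401818] [-1.79943894e+02  6.75192427e-02 -1.27647461e+02]
{'red': [(1593, [0.5692, 0.0813], 0.0261, 0.0521)], 'green': [(2999, [0.5432, 0.0115], 0.026, 0.0522)], 'blue': []}
"travel": [[0.0, 0.0, 0.024], [0.001, 0.001, 0.047], [0.001, 0.001, 0.071], [0.002, 0.002, 0.094], [0.002, 0.002, 0.094], [0.002, 0.002, 0.094], [0.002, 0.002, 0.094], [0.002, 0.002, 0.094], [0.002, 0.002, 0.094], [0.002, 0.002, 0.094]] 
"dr": [[-0.0, 0.0, -0.0], [-0.0, 0.0, -0.0], [-0.0, 0.0, -0.0], [-0.0, 0.0, -0.0], [-0.0, 0.0, -0.0], [-0.0, 0.0, -0.0], [-0.0, 0.0, -0.0], [-0.0, 0.0, -0.0], [-0.0, 0.0, -0.0], [-0.0, 0.0, -0.0]] 10
```

Request:
jog_arm(
  travel=[
    [0.001,0,0.024],
    [0.001,0,0.047],
    [0.001,0,0.071],
    [0.001,0,0.094],
    [0.001,0,0.094],
    [0.001,0,0.094],
    [0.001,0,0.094],
    [0.001,0,0.094],
    [0.001,0,0.094],
    [0.001,0,0.094],
  ],
  dr=[
    [0,0,0],
    [0,0,0],
    [0,0,0],
    [0,0,0],
    [0,0,0],
    [0,0,0],
    [0,0,0],
    [0,0,0],
    [0,0,0],
    [0,0,0],
  ],
  claw=[1,1,1,1,1,0.6,0.6,0.6,0.6,0.6],
)

```text
time_s: 76.25
tcp_pos: [0.5425, 0.012, -0.0036]
eef_rot: [-180.0, 0.0, -127.6]
contact_force: [-0.7, 0.7, 3.8]
gripper_width: 0.0635
gripper_force: 20.0
```

Request:
jog_arm(
  travel=[
    [0,0,0],
    [0,0,0],
    [0,0,-0.03],
    [0,0,-0.1],
    [0,0,-0.18],
    [0,0,-0.26],
    [0,0,-0.34],
    [0,0,-0.42],
    [0,0,-0.48],
    [0,0,-0.5],
  ],
  dr=[
    [0,0,0],
    [0,0,0],
    [0,0,0],
    [0,0,0],
    [0,0,0],
    [0,0,0],
    [0,0,0],
    [0,0,0],
    [0,0,0],
    [0,0,0],
  ],
  claw=[0.6,0.6,0.6,0.6,0.6,0.6,0.6,0.6,0.6,0.6],
)

```text
time_s: 77.5
tcp_pos: [0.5428, 0.012, 0.2484]
eef_rot: [-179.9, 0.2, -127.6]
contact_force: [-0.6, 0.2, -2.2]
gripper_width: 0.0636
gripper_force: 20.0
```

Run:
```python
from h import *
toslab('mid')
```

```text
[0.54275847 0.01196476 0.24836799] 0.0635961867303648 19.999894872307777
"travel": [[0.077, -0.038, -0.0], [0.153, -0.076, -0.0], [0.23, -0.114, -0.0], [0.307, -0.152, -0.0], [0.384, -0.19, -0.0], [0.46, -0.228, -0.0], [0.537, -0.266, -0.0], [0.614, -0.304, -0.001], [0.691, -0.342, -0.001], [0.767, -0.38, -0.001]] 
"dr": [[-0.0, 0.0, 0.025], [-0.0, 0.0, 0.05], [-0.0, 0.0, 0.075], [-0.0, 0.0, 0.1], [-0.0, 0.001, 0.125], [-0.0, 0.001, 0.15], [-0.0, 0.001, 0.175], [0.0, 0.001, 0.2], [0.0, 0.001, 0.225], [0.0, 0.001, 0.25]] 10
```

Request:
jog_arm(
  travel=[
    [0.077,-0.038,0],
    [0.153,-0.076,0],
    [0.23,-0.114,0],
    [0.307,-0.152,0],
    [0.384,-0.19,0],
    [0.46,-0.228,0],
    [0.537,-0.266,0],
    [0.614,-0.304,0],
    [0.691,-0.342,0],
    [0.767,-0.38,0],
  ],
  dr=[
    [0,0,0.025],
    [0,0,0.05],
    [0,0,0.075],
    [0,0,0.1],
    [0,0,0.125],
    [0,0,0.15],
    [0,0,0.175],
    [0,0,0.2],
    [0,0,0.225],
    [0,0,0.25],
  ],
  claw=[0.6,0.6,0.6,0.6,0.6,0.6,0.6,0.6,0.6,0.6],
)

```text
time_s: 78.75
tcp_pos: [0.4576, -0.4087, 0.2447]
eef_rot: [180.0, -0.1, 142.1]
contact_force: [1.5, 0.2, -1.5]
gripper_width: 0.0635
gripper_force: 20.0
```

Request:
jog_arm(
  travel=[
    [0,0,0],
    [0,0,0.07],
    [0,0,0.155],
    [0,0,0.237],
    [0,0,0.319],
    [0,0,0.401],
    [0,0,0.44],
    [0,0,0.46],
    [0,0,0.475],
    [0,0,0.475],
  ],
  dr=[
    [0,0,0],
    [0,0,0],
    [0,0,0],
    [0,0,0],
    [0,0,0],
    [0,0,0],
    [0,0,0],
    [0,0,0],
    [0,0,0],
    [0,0,0],
  ],
  claw=[0.6,0.6,0.6,0.6,0.6,0.6,0.6,0.6,0.6,0.6],
)

```text
time_s: 80.0
tcp_pos: [0.4587, -0.4077, 0.0086]
eef_rot: [180.0, -0.0, 142.4]
contact_force: [-0.1, -0.2, -1.1]
gripper_width: 0.0639
gripper_force: 20.0
```

Down 19 mm, release, and lift.

Request:
jog_arm(
  travel=[
    [0,0,0.012],
    [0,0,0.024],
    [0,0,0.033],
    [0,0,0.038],
    [0,0,0.038],
    [0,0,0.038],
    [0,0,0.038],
    [0,0,0.038],
    [0,0,0.038],
    [0,0,0.038],
  ],
  dr=[
    [0,0,0],
    [0,0,0],
    [0,0,0],
    [0,0,0],
    [0,0,0],
    [0,0,0],
    [0,0,0],
    [0,0,0],
    [0,0,0],
    [0,0,0],
  ],
  claw=[0.6,0.6,0.6,0.6,0.6,0.6,0.65,0.7,0.75,0.8],
)

```text
time_s: 81.25
tcp_pos: [0.4588, -0.408, -0.0102]
eef_rot: [180.0, 0.0, 142.4]
contact_force: [0.4, -0.5, 0.7]
gripper_width: 0.0686
gripper_force: 0.0
```

Request:
jog_arm(
  travel=[
    [0,0,0],
    [0,0,0],
    [0,0,-0.03],
    [0,0,-0.1],
    [0,0,-0.18],
    [0,0,-0.28],
    [0,0,-0.38],
    [0,0,-0.44],
    [0,0,-0.48],
    [0,0,-0.48],
  ],
  dr=[
    [0,0,0],
    [0,0,0],
    [0,0,0],
    [0,0,0],
    [0,0,0],
    [0,0,0],
    [0,0,0],
    [0,0,0],
    [0,0,0],
    [0,0,0],
  ],
  claw=[0.85,0.85,0.85,0.85,0.9,1,1,1,1,1],
)

```text
time_s: 82.5
tcp_pos: [0.4594, -0.4083, 0.2325]
eef_rot: [180.0, 0.3, 142.4]
contact_force: [0.1, -0.8, -0.8]
gripper_width: 0.0878
gripper_force: 0.0
```

Run:
```python
from h import *
t=tins(cap('wrist'));print('w',t);t=tins(cap('top'));print(t)
g=(.5688,.0817)
plan([(12,*g,.27,-127.6),(8,*g,.09,-127.6)])
```

```text
w {'red': [], 'green': [(1034, [0.4599, -0.4084], 0.0257, 0.0443)], 'blue': [(885, [0.5181, -0.4512], 0.0258, 0.0444)]}
{'red': [(141, [0.568, 0.0824], 0.0237, 0.0515)], 'green': [], 'blue': []}
"travel": [[0.035, 0.076, -0.001], [0.07, 0.152, -0.001], [0.106, 0.227, -0.002], [0.141, 0.303, -0.002], [0.176, 0.379, -0.003], [0.211, 0.455, -0.003], [0.247, 0.531, -0.004], [0.282, 0.607, -0.004], [0.317, 0.682, -0.005], [0.352, 0.758, -0.005]] 
"dr": [[0.0, 0.0, -0.021], [0.0, 0.0, -0.042], [0.0, 0.0, -0.063], [0.0, 0.0, -0.083], [0.0, 0.0, -0.104], [0.0, 0.0, -0.125], [0.0, 0.0, -0.146], [0.0, 0.0, -0.167], [0.0, 0.0, -0.188], [0.0, 0.0, -0.208]] 10
"travel": [[0.387, 0.834, -0.006], [0.423, 0.91, -0.006], [0.423, 0.91, 0.039], [0.423, 0.91, 0.084], [0.423, 0.91, 0.129], [0.423, 0.91, 0.174], [0.423, 0.91, 0.219], [0.423, 0.91, 0.264], [0.423, 0.91, 0.309], [0.423, 0.91, 0.354]] 
"dr": [[0.0, 0.0, -0.229], [0.0, 0.0, -0.25], [0.0, 0.0, -0.25], [0.0, 0.0, -0.25], [0.0, 0.0, -0.25], [0.0, 0.0, -0.25], [0.0, 0.0, -0.25], [0.0, 0.0, -0.25], [0.0, 0.0, -0.25], [0.0, 0.0, -0.25]] 10
```

Request:
jog_arm(
  travel=[
    [0.042,0.091,0],
    [0.085,0.182,0],
    [0.127,0.273,0],
    [0.169,0.364,0],
    [0.212,0.455,0],
    [0.254,0.546,0],
    [0.296,0.637,0],
    [0.338,0.728,0],
    [0.381,0.819,0],
    [0.423,0.91,0],
  ],
  dr=[
    [0,0,-0.025],
    [0,0,-0.05],
    [0,0,-0.075],
    [0,0,-0.1],
    [0,0,-0.125],
    [0,0,-0.15],
    [0,0,-0.175],
    [0,0,-0.2],
    [0,0,-0.225],
    [0,0,-0.25],
  ],
  claw=[1,1,1,1,1,1,1,1,1,1],
)

```text
time_s: 83.85
tcp_pos: [0.5684, 0.0831, 0.2285]
eef_rot: [179.9, -0.1, -127.3]
contact_force: [2.0, 0.6, -0.5]
gripper_width: 0.0878
gripper_force: 0.0
```

Request:
jog_arm(
  travel=[
    [0,0,0],
    [0,0,0],
    [0,0,0.08],
    [0,0,0.16],
    [0,0,0.24],
    [0,0,0.32],
    [0,0,0.36],
    [0,0,0.37],
    [0,0,0.37],
    [0,0,0.37],
  ],
  dr=[
    [0,0,0],
    [0,0,0],
    [0,0,0],
    [0,0,0],
    [0,0,0],
    [0,0,0],
    [0,0,0],
    [0,0,0],
    [0,0,0],
    [0,0,0],
  ],
  claw=[1,1,1,1,1,1,1,1,1,1],
)

```text
time_s: 85.1
tcp_pos: [0.5697, 0.0816, 0.0458]
eef_rot: [-179.9, 0.1, -127.6]
contact_force: [-0.4, 0.8, 0.1]
gripper_width: 0.0874
gripper_force: 0.0
```

Run:
```python
from h import *
s=r.get_state();print(s['tcp_pos'],s['eef_rot'])
t=tins(cap('wrist'));print(t)
g=t['red'][0][1] if t['red'] else (.569,.082)
plan([(4,*g,.034,-127.6),(6,*g,.034,-127.6)])
```

```text
[0.56968909 0.08164353 0.04575996] [-1.79943030e+02  9.20143943e-02 -1.27646188e+02]
{'red': [(3669, [0.5699, 0.0815], 0.0261, 0.0521), (94, [0.5578, 0.0666], 0.0253, 0.0358)], 'green': [], 'blue': []}
"travel": [[0.0, -0.0, 0.024], [0.0, -0.0, 0.049], [0.0, -0.0, 0.073], [0.0, -0.001, 0.098], [0.0, -0.001, 0.098], [0.0, -0.001, 0.098], [0.0, -0.001, 0.098], [0.0, -0.001, 0.098], [0.0, -0.001, 0.098], [0.0, -0.001, 0.098]] 
"dr": [[-0.0, 0.0, -0.0], [-0.0, 0.0, -0.0], [-0.0, 0.0, -0.0], [-0.0, 0.0, -0.0], [-0.0, 0.0, -0.0], [-0.0, 0.0, -0.0], [-0.0, 0.0, -0.0], [-0.0, 0.0, -0.0], [-0.0, 0.0, -0.0], [-0.0, 0.0, -0.0]] 10
```

Request:
jog_arm(
  travel=[
    [0,0,0.024],
    [0,0,0.049],
    [0,0,0.073],
    [0,0,0.095],
    [0,0,0.095],
    [0,0,0.095],
    [0,0,0.095],
    [0,0,0.095],
    [0,0,0.095],
    [0,0,0.095],
  ],
  dr=[
    [0,0,0],
    [0,0,0],
    [0,0,0],
    [0,0,0],
    [0,0,0],
    [0,0,0],
    [0,0,0],
    [0,0,0],
    [0,0,0],
    [0,0,0],
  ],
  claw=[1,1,1,1,1,0.6,0.6,0.6,0.6,0.6],
)

```text
time_s: 86.4
tcp_pos: [0.5692, 0.0818, -0.0026]
eef_rot: [-180.0, 0.0, -127.6]
contact_force: [-0.3, -0.1, 3.9]
gripper_width: 0.0634
gripper_force: 20.0
```

Request:
jog_arm(
  travel=[
    [0,0,0],
    [0,0,0],
    [0,0,-0.03],
    [0,0,-0.1],
    [0,0,-0.18],
    [0,0,-0.26],
    [0,0,-0.34],
    [0,0,-0.42],
    [0,0,-0.48],
    [0,0,-0.5],
  ],
  dr=[
    [0,0,0],
    [0,0,0],
    [0,0,0],
    [0,0,0],
    [0,0,0],
    [0,0,0],
    [0,0,0],
    [0,0,0],
    [0,0,0],
    [0,0,0],
  ],
  claw=[0.6,0.6,0.6,0.6,0.6,0.6,0.6,0.6,0.6,0.6],
)

```text
time_s: 87.65
tcp_pos: [0.5693, 0.0818, 0.2493]
eef_rot: [-179.9, 0.2, -127.6]
contact_force: [0.7, -0.5, -2.5]
gripper_width: 0.0635
gripper_force: 20.0
```

Run:
```python
from h import *
toslab('near')
```

```text
[0.56930945 0.08177687 0.24930366] 0.0635190767659465 19.999838769435883
"travel": [[0.083, -0.025, 0.0], [0.166, -0.05, 0.0], [0.249, -0.076, 0.0], [0.331, -0.101, 0.0], [0.414, -0.126, 0.0], [0.497, -0.151, 0.0], [0.58, -0.177, 0.0], [0.663, -0.202, 0.0], [0.746, -0.227, 0.0], [0.829, -0.252, 0.0]] 
"dr": [[-0.0, 0.0, 0.023], [-0.0, 0.0, 0.045], [-0.0, 0.0, 0.068], [-0.0, 0.0, 0.091], [-0.0, 0.0, 0.114], [-0.0, 0.0, 0.136], [0.0, 0.0, 0.159], [0.0, 0.0, 0.182], [0.0, 0.001, 0.204], [0.0, 0.001, 0.227]] 10
"travel": [[0.912, -0.278, 0.001]] 
"dr": [[0.0, 0.0, 0.25]] 1
```

Request:
jog_arm(
  travel=[
    [0.091,-0.028,0],
    [0.182,-0.056,0],
    [0.274,-0.083,0],
    [0.365,-0.111,0],
    [0.456,-0.139,0],
    [0.547,-0.167,0],
    [0.638,-0.195,0],
    [0.73,-0.222,0],
    [0.821,-0.25,0],
    [0.912,-0.278,0],
  ],
  dr=[
    [0,0,0.025],
    [0,0,0.05],
    [0,0,0.075],
    [0,0,0.1],
    [0,0,0.125],
    [0,0,0.15],
    [0,0,0.175],
    [0,0,0.2],
    [0,0,0.225],
    [0,0,0.25],
  ],
  claw=[0.6,0.6,0.6,0.6,0.6,0.6,0.6,0.6,0.6,0.6],
)

```text
time_s: 88.9
tcp_pos: [0.3992, -0.3652, 0.2459]
eef_rot: [180.0, -0.1, 142.1]
contact_force: [1.1, -0.2, -2.2]
gripper_width: 0.0636
gripper_force: 20.0
```

Request:
jog_arm(
  travel=[
    [0,0,0],
    [0,0,0.07],
    [0,0,0.155],
    [0,0,0.237],
    [0,0,0.319],
    [0,0,0.401],
    [0,0,0.44],
    [0,0,0.46],
    [0,0,0.475],
    [0,0,0.475],
  ],
  dr=[
    [0,0,0],
    [0,0,0],
    [0,0,0],
    [0,0,0],
    [0,0,0],
    [0,0,0],
    [0,0,0],
    [0,0,0],
    [0,0,0],
    [0,0,0],
  ],
  claw=[0.6,0.6,0.6,0.6,0.6,0.6,0.6,0.6,0.6,0.6],
)

```text
time_s: 90.15
tcp_pos: [0.4007, -0.3642, 0.0096]
eef_rot: [-180.0, -0.0, 142.4]
contact_force: [0.2, -0.4, -0.6]
gripper_width: 0.0634
gripper_force: 20.0
```

Request:
jog_arm(
  travel=[
    [0,0,0.012],
    [0,0,0.024],
    [0,0,0.033],
    [0,0,0.038],
    [0,0,0.038],
    [0,0,0.038],
    [0,0,0.038],
    [0,0,0.038],
    [0,0,0.038],
    [0,0,0.038],
  ],
  dr=[
    [0,0,0],
    [0,0,0],
    [0,0,0],
    [0,0,0],
    [0,0,0],
    [0,0,0],
    [0,0,0],
    [0,0,0],
    [0,0,0],
    [0,0,0],
  ],
  claw=[0.6,0.6,0.6,0.6,0.6,0.6,0.65,0.7,0.75,0.8],
)

```text
time_s: 91.4
tcp_pos: [0.4009, -0.3645, -0.0092]
eef_rot: [180.0, 0.0, 142.4]
contact_force: [-0.6, -0.8, 0.1]
gripper_width: 0.0692
gripper_force: 0.0
```

Request:
jog_arm(
  travel=[
    [0,0,0],
    [0,0,0],
    [0,0,-0.03],
    [0,0,-0.1],
    [0,0,-0.18],
    [0,0,-0.28],
    [0,0,-0.38],
    [0,0,-0.44],
    [0,0,-0.48],
    [0,0,-0.48],
  ],
  dr=[
    [0,0,0],
    [0,0,0],
    [0,0,0],
    [0,0,0],
    [0,0,0],
    [0,0,0],
    [0,0,0],
    [0,0,0],
    [0,0,0],
    [0,0,0],
  ],
  claw=[0.85,0.85,0.85,0.85,0.9,1,1,1,1,1],
)

```text
time_s: 92.65
tcp_pos: [0.4013, -0.3648, 0.2333]
eef_rot: [180.0, 0.3, 142.4]
contact_force: [0.3, -0.3, 0.8]
gripper_width: 0.0878
gripper_force: 0.0
```

Run:
```python
from h import *
t=tins(cap('wrist'));u=np.array([.797,-.604]);w=np.array([.604,.797]);o=np.array([.4688,-.4152])
for k in t: 
    for e in t[k]: d=np.array(e[1])-o;print(k,e,d@u,d@w)
c=cap('scene');save(c,'s12');print(tins(c))
c=cap('top');hsv=cv2.cvtColor(c['pixels'],cv2.COLOR_RGB2HSV)
print(at_z(c,[[232.5,197],[268,226]],.018)[:,:2].round(4));cv2.imwrite('pics/t12.png',c['pixels'][100:300,170:440,::-1].repeat(2,0).repeat(2,1))
```

```text
red (1016, [0.4018, -0.3652], 0.0253, 0.0443) -0.083599 -0.0006180000000000107
green (866, [0.4597, -0.4084], 0.0253, 0.0444) -0.011359900000000015 -7.679999999997484e-05
blue (514, [0.5171, -0.4511], 0.0253, 0.0446) 0.0601787 0.0005609000000000117
{'red': [], 'green': [(64, [0.4609, -0.4066], 0.026, 0.0433)], 'blue': [(73, [0.5193, -0.4513], 0.0252, 0.0447)]}
[[ 0.5854  0.0664]
 [ 0.4986 -0.0447]]
```

View pics/t12.png

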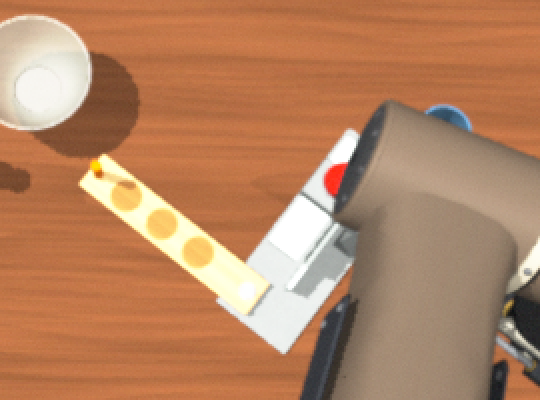

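The board is out with its post at crop (97,166). The bowl and mug stand undisturbed, and the three closed tins sit on the slab with lids at z 0.044. Handing in.

```bash
python3 -c "
from plant import r
print(r.close_job())"
```

```text
the job is handed in; nothing more can be done
None
```

The job is handed in but its result isn't known: red, green and blue stand closed and upright on the slab, the board is out and the plunger is up. The one doubt is the press step, since the board had been dragged to an estimated 0.047 rad from home by then (limit 0.07).

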